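# Fetch the bead tub from behind the blocks for the talking counter

### The job

The talking counter is to count the beads in the lidded frosted tub that stands at the back of the wooden tray, hemmed in by the two hexagon blocks and the striped pot. First clear both blocks and the pot, standing, into the empty grey sorting tray; then set the tub in the middle of the counter's round pan, and after that put the blocks and the pot back, each on the very spot in the wooden tray where it stood at the start. Keep all four upright throughout and leave the ball and the tin in the wooden tray where they are.

Things in the scene. Friction and masses are not known exactly. Their poses are not given: they have to be found in the camera images.
- wide_hex_mid (a point): Wide hexagon block: upright six-sided prism of plain wood, 54 mm across flats (62 mm across corners), 90 mm tall, about 0.15 kg, standing loose in the wooden tray. Point: its centre, 45 mm above its underside. z up; its corners lie along its x axis and every 60 deg from it, so two of its flat faces look along its +y and -y (others every 60 deg).
- slim_hex_mid (a point): Slim hexagon block: upright six-sided prism of plain wood, 38 mm across flats (44 mm across corners), 100 mm tall, about 0.09 kg, standing loose in the wooden tray. Point: its centre, 50 mm above its underside. z up; corners along its x axis and every 60 deg, flat faces along its +y and -y (others every 60 deg).
- striped_pot_mid (a point): White ceramic pot with blue stripes, empty and open-topped: upright round pot 60 mm outside diameter, 88 mm tall, wall 4 mm, about 0.22 kg, standing loose in the wooden tray. Point: on its axis, 44 mm above its underside. z up.
- bead_tub_mid (a point): Low round tub of frosted plastic, lid on, beads inside: 60 mm diameter, 46 mm tall, about 0.12 kg, loose, about 10 mm from the back wall of the wooden tray. One of the three other things stands at each front side of it (5 to 30 mm off) and one about 60 mm in front; which is where varies. Until they are cleared a gripper's body has no room over it. Point: its centre, 23 mm above its underside. z up.
- shelf_tray: Wooden materials tray, fixed to the cart: board 240 mm (x) by 300 mm (y), 10 mm thick. Origin: centre of its underside, on the cart top; the things in it stand 10 mm higher. Its -x side is the front, with an 18 mm high lip as at both sides; its +x side has the 45 mm high back wall, whose inner face is 110 mm from the origin.
- sort_tray: Empty grey plastic sorting tray, the side area, fixed to the cart: 250 mm (x) by 175 mm (y) outside, walls 4 mm thick, rim 16 mm high. Origin: centre of its underside, on the cart top; its inner floor is 5 mm above that and has room for the blocks and the pot side by side along its x axis.
- pan_centre (a point): Talking bead counter (cream box 250 by 170 mm with display, speaker and orange rocker switch, fixed to the cart, already on) that counts by weight. Point: centre of the top of its round metal weighing pan, 112 mm diameter, 30 mm above the cart top, where the tub goes; a low rim 2.5 mm high runs round the pan's edge. z up; its raised console, up to 90 mm above the cart top, begins 70 mm from this point on the +x side.
- ball_center (a point): Black rubber bouncy ball, 38 mm diameter, resting in a small ring in a front corner of the wooden tray; to be left alone. Point: its centre.
- tin_mid (a point): Low round metal tin, 46 mm diameter, 24 mm tall, loose in the other front corner of the wooden tray; to be left alone. Point: its centre, 12 mm above its underside.

How it is judged:
By the outcome, as a careful person would: the job done as asked, in the order asked, and still so for the second after the job is handed in, with the robot touching nothing.
It also fails if it takes over 144 s, if anything falls off the work surface, if the arm or the gripper's body presses on something with over 40 N, if the wrist force passes 120 N, or if a joint passes its speed limit or range.

### The arm

A 6-joint arm with a two-finger parallel gripper is mounted at the origin on the work surface. World frame = base frame: x ahead of the robot, y to its left, z up, the work surface at z = 0. Lengths are in m, angles in rad, forces in N, time in s.
With the tool pointing down it reaches from about 0.275 to 0.75 m from the base axis. Payload 10.2 kg.
Tool frame: the origin (TCP) lies between the finger pads; the fingertips stand 11 mm ahead of it and the grasp point (between the pads) lies 8 mm behind it; z points along the fingers, x is the direction in which the jaws open and shut, and the axes are right-handed (so a half turn about z gives the same grasp; the last joint's range is limited). The gripper opens to 88 mm and grips with 3 to 60 N. Pads are 18 mm wide; open, the fingers measure 123 mm over their backs; the gripper's body (75 mm by 187 mm) begins 45 mm behind the grasp point.
Start: joints at [0.956, 0.313, 1.498, -0, 1.331, -0.223], TCP at [0.2, 0.485, 0.25] pointing down, gripper open.
Joint ranges: [-2.94, 2.94], [-0.97, 2.17], [0.19, 2.56], [-1.23, 4.37], [0.02, 3.11], [-2.88, 2.88]. Speed limits (rad/s): [2.39, 2.39, 3.01, 3.14, 3.14, 3.14].

### API

Orientations are given as a unit quaternion [w, x, y, z].
In Python, from plant import readout, cams, r, finder gives the robot as it stands.
- The arm moves only by the shell command python3 -m handwheel 'ROWS' [OPENING]. ROWS is JSON, a list of rows, each an object with "translation": the shift along the tool's x, y, z in units of 150 mm (1.0 is 150 mm), a list of three; "turn": the turn, a rotation vector about the tool's x, y, z in units of 30 degrees (1.0 is 30 degrees), a list of three. In form: [{"translation": [x, y, z], "turn": [wx, wy, wz]}, ...]. A call has 1 to 20 rows; each row is the pose to reach, as a shift and turn from the pose commanded when the call began, along the tool's axes at that moment; what a row does not reach only later rows make up. A row lasts 1/10 s, in which the tool goes at most 50 mm and 8.59 degrees, less where a joint would pass 70% of its speed; a pose out of reach is approached as far as the arm can. A call with a number of a shift or a turn outside -1 to 1 is refused whole. A call with a gripper value outside its range is refused whole. OPENING is the finger opening in mm, from 0 to 88.1, set as the call begins (- or left out, the last holds). The fingers move at their own pace and stop on an object; the grip force is fixed at half the most. Time passes only in rows, so rows that repeat a pose let the fingers close. It gives the time, the measured TCP pose, the force and the opening at its end, in the units of the state.
- readout.get_state(): the state, without advancing time (a new reading comes with each control period).
- cams.get_image(name): name is "side" or "top"; returns the picture (420x560x3 uint8, blue, green, red); there is no depth.
- cams.get_calibration(name): a dict with "fov_y" (degrees; the focal length in pixels is half the picture's height over the tangent of half this angle, whatever the lens; pixels are square), "cx", "cy" (the principal point, pixels), "k1" (the pictures are not rectified: a ray, as slopes to the right and down, at radius r is drawn at 1 + k1 r^2 times it, then the intrinsics apply), "R" (3x3) and "t" (3): a world point X has camera coordinates R X + t. Camera axes: x right, y down, z forward; pixel columns grow to the right and rows downward; lengths in m; the calibration is good to about 2 mm. A picture is of the moment at which its call begins. get_calibration takes no time and is no camera call.
- r.finish_job(): hands the job in, once; it reports no verdict.
Trained networks look in the newest picture that a camera, given by its name, has taken for a name from the list of things; names that differ only in an ending like _2 or _b are one class to them, and where a whole thing is asked for, a point or a joint stands for the part that bears it (a point fixed in the world has none). Each returns a list of dicts, best first, with "p" (0 to 1); they miss things now and then, are a little off and sometimes report something else, mostly with a low value. They report only what shows in the picture. A call takes as long as a camera call.
- finder.trace(query, camera): "pixels" (420x560 bool, what is visible of it) and "at" ([column, row] in pixels, amid what is visible of it).
The state is a dict: "time_s": time; "joint_pos": joint angles; "dq": joint speeds; "joint_torque": joint torques, N m; "eef_pos": TCP position; "tool_rot": TCP orientation; "ft_force": force on the tool from outside, world axes, zero at the start; "wrist_torque": the same for the moment, N m; "grip_width": opening from 0.0 (shut) to 1.0 (fully open).
Only numpy, scipy, OpenCV 4.12 (cv2) and the standard library are available. Lean on these libraries where they do the work, as an engineer would, in place of code of your own. Each camera call takes 0.05 s, during which the arm holds its last target. There are 200 camera calls.

## Working session

There is one attempt and no reset: what is moved stays moved. The work goes in short steps, Python scripts to look and compute and a shell command to move; the robot and the scene stay as the last step left them, time stands still between calls to the robot, and variables do not carry over. Pictures are saved under pics/ and viewed, about 12 in all and at most 16, crops included, and the job is handed in when it is done.

```bash
ls; mkdir -p pics
python3 - <<'E'
from plant import readout,cams
import cv2,numpy as np
s=readout.get_state();print({k:np.round(v,3).tolist() for k,v in s.items()})
for n in("top","side"):
    cv2.imwrite(f"pics/{n}0.png",cams.get_image(n));print(cams.get_calibration(n))
E
```

```text
pics
{'time_s': 0.0, 'joint_pos': [0.956, 0.313, 1.498, -0.0, 1.331, -0.223], 'dq': [-0.001, 0.001, -0.0, -0.001, 0.0, -0.0], 'joint_torque': [0.0, -40.221, -25.227, 0.069, 0.035, -0.0], 'eef_pos': [0.2, 0.485, 0.249], 'tool_rot': [0.0, 0.831, 0.556, -0.001], 'ft_force': [-0.077, -0.2, -0.47], 'wrist_torque': [-0.003, -0.008, -0.066], 'grip_width': 0.996}
{'fov_y': 52.88537365285804, 'cx': 273.66498563223337, 'cy': 215.31378504021444, 'k1': -0.022452918015879012, 'R': array([[-0.01768509, -0.99957113,  0.0233408 ],
       [-0.99223216,  0.01467068, -0.12353186],
       [ 0.12313646, -0.02534417, -0.99206607]]), 't': array([-0.01481343,  0.5229639 ,  1.16971902])}
{'fov_y': 43.0331982130405, 'cx': 275.9203706779989, 'cy': 199.41451554915577, 'k1': -0.07418542232196011, 'R': array([[-0.93525456, -0.35335813, -0.02090306],
       [-0.2276656 ,  0.64569299, -0.72886826],
       [ 0.27104849, -0.67691846, -0.6843348 ]]), 't': array([0.50012278, 0.16493045, 1.42112929])}
```

View pics/top0.png

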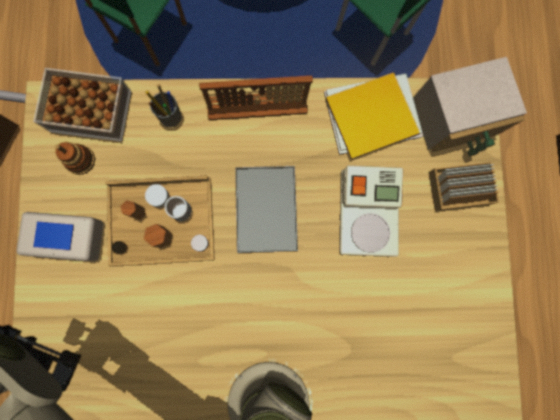

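View pics/side0.png

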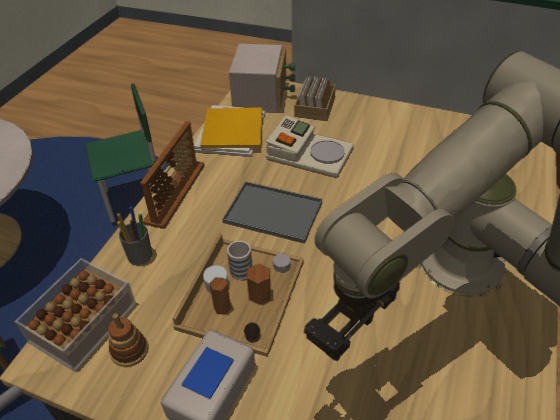

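The top view shows the tub at (155,195), the pot (177,208), the slim block (130,209), the wide block (155,236), the tin (200,243), the ball (119,247), the grey tray (266,209) and the pan (370,232). The side view agrees: tub (215,278), pot (239,260), slim (221,296), wide (259,284). Next I'll trace masks and fit silhouettes.

```bash
cat > h.py <<'E'
import numpy as np,cv2
from scipy.optimize import minimize
from plant import readout,cams,r,finder
C={n:cams.get_calibration(n) for n in("top","side")}
def proj(n,X):
    c=C[n];p=np.atleast_2d(X)@c["R"].T+c["t"];s=p[:,:2]/p[:,2:]
    s=s*(1+c["k1"]*(s**2).sum(1,keepdims=True));f=210/np.tan(np.radians(c["fov_y"]/2))
    return s*f+[c["cx"],c["cy"]]
def ray(n,uv,z):
    from scipy.optimize import fsolve
    return fsolve(lambda q:proj(n,[q[0],q[1],z])[0]-uv,[.5,.1])
S=dict(wide_hex_mid=(6,.054/3**.5,.09),slim_hex_mid=(6,.038/3**.5,.1),striped_pot_mid=(40,.03,.088),bead_tub_mid=(40,.03,.046),
  tin_mid=(40,.023,.024))
def solid(k,x,y,yaw,z0):
    m,R,h=S[k];a=yaw+np.arange(m)*2*np.pi/m
    P=np.c_[x+R*np.cos(a),y+R*np.sin(a)]
    return np.r_[np.c_[P,np.full(m,z0)],np.c_[P,np.full(m,z0+h)]]
def sil(n,k,q,z0,shape=(420,560),s=4):
    im=np.zeros((shape[0],shape[1]),np.uint8)
    h=cv2.convexHull((proj(n,solid(k,*q,z0))*16).round().astype(np.int32))
    cv2.fillConvexPoly(im,h,255,cv2.LINE_AA,4);return im/255.
def trace(k,n):
    o=finder.trace(k,n)
    return o[0] if o else None
def fit(k,masks,z0,q0,hide={},cams_=("top","side")):
    """least-squares silhouette fit; hide[n]: pixels not counted (occluders)"""
    yawed=S[k][0]==6
    def cost(p):
        q=(p[0]/100,p[1]/100,p[2]/5 if yawed else 0);t=0
        for n in cams_:
            d=(sil(n,k,q,z0)-masks[n])**2
            if n in hide:d=d*~hide[n]
            t+=d.sum()
        return t
    best=None
    for yw in (np.arange(6)*np.pi/18 if yawed else [0]):
        x0=np.array([q0[0]*100,q0[1]*100,yw*5]);m=3 if yawed else 2
        sx=np.r_[[x0[:m]],x0[:m]+np.diag([.8,.8,.6][:m])]
        o=minimize(cost,x0[:m],method="Nelder-Mead",options=dict(initial_simplex=sx,xatol=.005,fatol=.05))
        if best is None or o.fun<best.fun:best=o
    p=best.x;return p[0]/100,p[1]/100,(np.degrees(p[2]/5)%60 if yawed else 0),best.fun
E
cat > look.py <<'E'
from h import *
import pickle,sys
M={}
for n in("top","side"):
    cv2.imwrite(f"pics/raw_{n}.png",cams.get_image(n))
    for k in list(S)+["shelf_tray","sort_tray","pan_centre","ball_center"]:
        o=trace(k,n)
        if o: M[k,n]=o;print(k,n,round(o["p"],2),np.round(o["at"],1),o["pixels"].sum())
        else: print(k,n,None)
pickle.dump(M,open("M.pkl","wb"))
for k in S:
    if (k,"top") not in M: continue
    a=M[k,"top"]["at"];q0=ray("top",a,.01+S[k][2]*.7)
    ms={n:M[k,n]["pixels"].astype(float) for n in("top","side") if (k,n) in M}
    hide={n:cv2.dilate(sum([M[j,n]["pixels"] for j in list(S)+["ball_center"] if j!=k and (j,n) in M]).astype(np.uint8),np.ones((3,3)))>0 for n in ms}
    for cs in (list(ms),["top"],["side"]):
        if all(c in ms for c in cs): print(k,cs,np.round(fit(k,ms,.01,q0,hide,cs),4))
E
python3 look.py
python3 - <<'E'
from h import *
import pickle
M=pickle.load(open("M.pkl","rb"))
for k in("shelf_tray","sort_tray"):
  for n in("top","side"):
    m=M[k,n]["pixels"].astype(np.uint8);c=max(cv2.findContours(m,0,1)[0],key=cv2.contourArea)
    b=cv2.boxPoints(cv2.minAreaRect(np.array([ray(n,p[0],.016) for p in c],np.float32)))
    print(k,n,b.mean(0).round(4),b.round(3).tolist())
for n in("top","side"): print("pan",n,ray(n,M["pan_centre",n]["at"],.03) if ("pan_centre",n) in M else 0)
E
```

```text
wide_hex_mid top None
slim_hex_mid top 0.8 [132.4 213.2] 300
striped_pot_mid top 0.58 [176.8 209.5] 519
bead_tub_mid top 0.85 [157.5 195.1] 417
tin_mid top 0.5 [200.7 242.7] 201
shelf_tray top 0.64 [198.8 243. ] 181
sort_tray top 0.71 [266.7 210.2] 5066
pan_centre top 0.76 [370.4 231.8] 1229
ball_center top 0.6 [113.3 247.6] 154
wide_hex_mid side 0.84 [257. 285.] 822
slim_hex_mid side 0.78 [222.6 292.8] 607
striped_pot_mid side 0.8 [238.2 258. ] 754
bead_tub_mid side 0.58 [215.1 275.3] 314
tin_mid side 0.63 [282.  262.3] 283
shelf_tray side 0.83 [238.9 307.1] 6705
sort_tray side 0.62 [271.7 209.8] 3953
pan_centre side 0.96 [329.5 150.3] 590
ball_center side 0.75 [253.1 330.8] 209
slim_hex_mid ['top', 'side'] [  0.5394   0.3622   7.2743 104.0586]
slim_hex_mid ['top'] [ 0.539   0.3644  7.9409 65.7511]
slim_hex_mid ['side'] [ 0.5417  0.3581  7.7208 18.3858]
striped_pot_mid ['top', 'side'] [  0.5419   0.2423   0.     121.1627]
striped_pot_mid ['top'] [ 0.5445  0.245   0.     36.9052]
striped_pot_mid ['side'] [ 0.5414  0.2413  0.     74.148 ]
bead_tub_mid ['top', 'side'] [ 0.581   0.3064 
[... 477 characters left out ...]
995470047]]
shelf_tray side [0.5197 0.301 ] [[0.38499999046325684, 0.4569999873638153], [0.39500001072883606, 0.1379999965429306], [0.6539999842643738, 0.14499999582767487], [0.6449999809265137, 0.46399998664855957]]
sort_tray top [ 0.5452 -0.0013] [[0.4189999997615814, 0.08500000089406967], [0.42100000381469727, -0.09000000357627869], [0.6710000038146973, -0.08799999952316284], [0.6690000295639038, 0.08799999952316284]]
sort_tray side [0.545  0.0025] [[0.41600000858306885, 0.09700000286102295], [0.4180000126361847, -0.09600000083446503], [0.6740000247955322, -0.09200000017881393], [0.6710000038146973, 0.10100000351667404]]
pan top [ 0.47140408 -0.29910552]
pan side [ 0.46306502 -0.30616328]
```

```bash
cat > ov.py <<'E'
from h import *
def overlay(fits,name,boxes,s):
    out=[]
    for n,(x0,y0,w,h) in boxes.items():
        im=cv2.resize(cv2.imread(f"pics/raw_{n}.png")[y0:y0+h,x0:x0+w],None,fx=s,fy=s,interpolation=cv2.INTER_CUBIC)
        for k,(x,y,yw,z0) in fits.items():
            m=S[k][0];P=((proj(n,solid(k,x,y,np.radians(yw),z0))-[x0,y0]+.5)*s).astype(np.int32)
            cv2.polylines(im,[P[:m]],True,(255,255,0),1);cv2.polylines(im,[P[m:]],True,(0,255,0),1)
        out.append(im)
    cv2.imwrite(f"pics/{name}.png",np.hstack(out))
E
python3 - <<'E'
from ov import *
import pickle
M=pickle.load(open("M.pkl","rb"));n="side"
hide={n:cv2.dilate(sum([M[j,n]["pixels"] for j in ["slim_hex_mid","ball_center"]]).astype(np.uint8),np.ones((3,3)))>0}
w=fit("wide_hex_mid",{n:M["wide_hex_mid",n]["pixels"].astype(float)},.01,(.475,.3),hide,[n]);print(np.round(w,4))
F=dict(slim_hex_mid=(.5394,.3622,7.3,.01),striped_pot_mid=(.5419,.2423,0,.01),bead_tub_mid=(.581,.3064,0,.01),wide_hex_mid=(*w[:3],.01),tin_mid=(.449,.187,0,.01))
overlay(F,"ov1",{"top":(104,172,112,96),"side":(190,230,112,120)} and {"top":(104,170,80,100),"side":(200,232,80,100)},5)
E
```

```text
[ 0.4687  0.2949 54.5614 70.3371]
```

View pics/ov1.png

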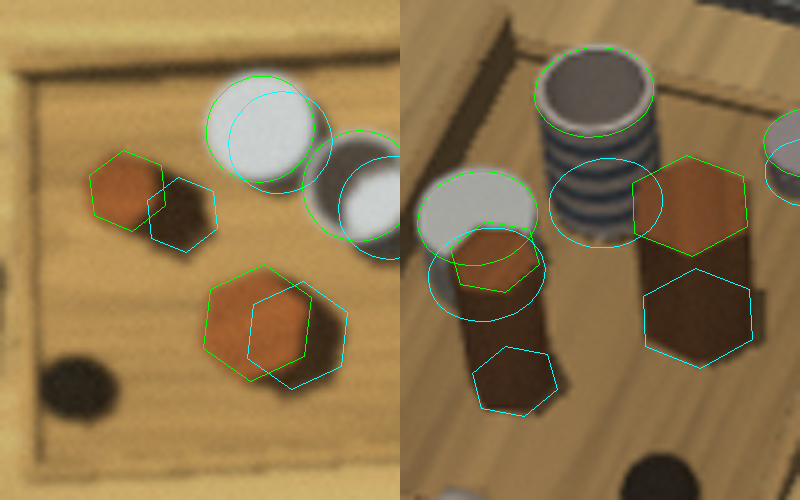

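The silhouettes fit both views to about 1 px: the tops at (257,128), (357,185), (127,190) and (258,322) in the crop's top half match the outlines. Next I'll refine the hexagons' top faces by colour, fit the pan, and plan the first move.

```bash
cat > go.py <<'E'
import sys,numpy as np
from scipy.spatial.transform import Rotation as Ro
from plant import readout
# usage: go.py x y z psi_deg -> total shift (tool units of 150mm) and turn (units of 30deg) from measured pose
x,y,z,psi=map(float,sys.argv[1:5]);s=readout.get_state()
w,a,b,c=s["tool_rot"];A=Ro.from_quat([a,b,c,w])
h=np.radians(psi)/2;B=Ro.from_quat([np.cos(h),np.sin(h),0,0])
d=A.inv().apply(np.array([x,y,z])-s["eef_pos"])/.15;t=(A.inv()*B).as_rotvec()/np.radians(30)
print("t",round(s["time_s"],2),"pos",np.round(s["eef_pos"],4),"shift",d.round(3),"turn",t.round(3),"grip",round(s["grip_width"],3),"F",np.round(s["ft_force"],1))
E
python3 - <<'E'
from ov import *
import pickle
M=pickle.load(open("M.pkl","rb"))
S["pan_centre"]=(40,.056,.0025)
for cs in (["top","side"],["top"],["side"]): print("pan",np.round(fit("pan_centre",{n:M["pan_centre",n]["pixels"].astype(float) for n in cs},.03,(.468,-.302),{},cs),4))
# top faces of hexes by colour
for k,q0 in(("wide_hex_mid",(.469,.295)),("slim_hex_mid",(.5394,.3622))):
    h=S[k][2]; S[k]=(6,S[k][1],1e-4); ms={}
    for n in("top","side"):
        im=cv2.imread(f"pics/raw_{n}.png");hs=cv2.cvtColor(im,cv2.COLOR_BGR2HSV).astype(int)
        m=((hs[...,0]<14)&(hs[...,1]>110)&(hs[...,2]>105)).astype(float)
        near=cv2.dilate((sil(n,k,(*q0,0),.01+h)>0).astype(np.uint8),np.ones((9,9)))
        ms[n]=m*near
    for cs in (["top","side"],["top"],["side"]): print(k,np.round(fit(k,ms,.01+h,q0,{},cs),4),[int(ms[c].sum()) for c in cs])
E
python3 go.py .469 .295 .17 84.6
```

```text
pan [ 0.47   -0.2981  0.     94.1967]
pan [ 0.4701 -0.2977  0.     37.9049]
pan [ 0.4718 -0.3013  0.     44.964 ]
wide_hex_mid [  0.4659   0.2957  44.1056 156.951 ] [306, 299]
wide_hex_mid [ 0.4662  0.296  44.4966 81.5265] [306]
wide_hex_mid [ 0.4672  0.2945 51.4473 72.8865] [299]
slim_hex_mid [  0.5391   0.3624  56.4279 135.456 ] [128, 138]
slim_hex_mid [ 0.5371  0.366  42.1571 69.8665] [128]
slim_hex_mid [ 0.5394  0.3621 44.8458 63.3013] [138]
t 1.1 pos [0.2005 0.4852 0.2497] shift [-0.488  2.139  0.531] turn [-0.    -0.    -0.568] grip 1.0 F [ 0.7 -1.3  0.4]
```

Run:
```python
from h import *
from scipy.ndimage import map_coordinates
G={}
for n in("top","side"):
    im=cv2.GaussianBlur(cv2.imread(f"pics/raw_{n}.png").astype(np.float32),(0,0),.8)
    G[n]=np.stack([cv2.Sobel(im,cv2.CV_32F,1,0),cv2.Sobel(im,cv2.CV_32F,0,1)],-1) # h,w,3,2
def score(k,p,cs):
    m,R,h=S[k];t=0
    P=solid(k,p[0],p[1],np.radians(p[2]),.01)[m:]
    for n in cs:
        for a,b in zip(P,np.roll(P,-1,0)):
            q=proj(n,a+np.linspace(.1,.9,15)[:,None]*(b-a));d=q[-1]-q[0];d/=np.linalg.norm(d)
            g=np.stack([map_coordinates(G[n][...,c,0],q.T[::-1],order=1)*-d[1]+map_coordinates(G[n][...,c,1],q.T[::-1],order=1)*d[0] for c in range(3)])
            t+=np.linalg.norm(g.mean(1))
    return -t
for k,q0 in(("wide_hex_mid",(.469,.295)),("slim_hex_mid",(.5394,.3622))):
    for cs in(["top","side"],["top"],["side"]):
        B=min(((score(k,(q0[0]+dx,q0[1]+dy,yw),cs),q0[0]+dx,q0[1]+dy,yw) for dx in np.arange(-.006,.0061,.001) for dy in np.arange(-.006,.0061,.001) for yw in range(0,60,2)))
        print(k,cs,np.round(B,4))
```

```text
wide_hex_mid ['top', 'side'] [-1.6661378e+03  4.6800000e-01  2.9500000e-01  5.2000000e+01]
wide_hex_mid ['top'] [-9.235844e+02  4.690000e-01  2.960000e-01  5.400000e+01]
wide_hex_mid ['side'] [-8.451439e+02  4.660000e-01  2.950000e-01  4.800000e+01]
slim_hex_mid ['top', 'side'] [-2.2994541e+03  5.3940000e-01  3.6520000e-01  1.0000000e+01]
slim_hex_mid ['top'] [-9.764696e+02  5.394000e-01  3.662000e-01  1.000000e+01]
slim_hex_mid ['side'] [-1.4072031e+03  5.4040000e-01  3.6420000e-01  1.8000000e+01]
```

```bash
python3 -m handwheel '[{"translation":[-0.05,0.2,0.05],"turn":[0,0,-0.1]},{"translation":[-0.12,0.5,0.12],"turn":[0,0,-0.28]},{"translation":[-0.2,0.8,0.2],"turn":[0,0,-0.45]},{"translation":[-0.25,1,0.25],"turn":[0,0,-0.57]},{"translation":[-0.25,1,0.25],"turn":[0,0,-0.57]},{"translation":[-0.25,1,0.25],"turn":[0,0,-0.57]}]' 80; python3 go.py .468 .295 .17 84.6
```

```text
time_s: 1.7
eef_pos: [0.3249, 0.3932, 0.2123]
tool_rot: [-0.0, 0.74, 0.673, -0.0]
ft_force: [-0.3, 1.1, 0.5]
grip_width: 0.907
t 1.7 pos [0.3249 0.3932 0.2123] shift [-0.561  1.012  0.282] turn [-0.001 -0.    -0.002] grip 0.907 F [-0.3  1.1  0.5]
```

```bash
python3 -m handwheel '[{"translation":[-0.15,0.27,0.07],"turn":[0,0,0]},{"translation":[-0.3,0.55,0.15],"turn":[0,0,0]},{"translation":[-0.45,0.8,0.22],"turn":[0,0,0.05]},{"translation":[-0.56,1,0.28],"turn":[0,0,0.05]},{"translation":[-0.56,1,0.28],"turn":[0,0,0.05]},{"translation":[-0.56,1,0.28],"turn":[0,0,0.05]}]'; python3 go.py .468 .295 .074 83
```

```text
time_s: 2.3
eef_pos: [0.4657, 0.2966, 0.1704]
tool_rot: [-0.0, 0.748, 0.664, -0.0]
ft_force: [-0.4, 0.0, -0.6]
grip_width: 0.908
t 2.3 pos [0.4657 0.2966 0.1704] shift [-0.009  0.017  0.642] turn [-0.001 -0.     0.005] grip 0.908 F [-0.4  0.  -0.6]
```

```bash
python3 -m handwheel '[{"translation":[-0.01,0.017,0.15],"turn":[0,0,0]},{"translation":[-0.01,0.017,0.3],"turn":[0,0,0]},{"translation":[-0.01,0.017,0.45],"turn":[0,0,0]},{"translation":[-0.01,0.017,0.58],"turn":[0,0,0]},{"translation":[-0.01,0.017,0.64],"turn":[0,0,0]},{"translation":[-0.01,0.017,0.64],"turn":[0,0,0]},{"translation":[-0.01,0.017,0.64],"turn":[0,0,0]}]' && python3 -m handwheel '[{"translation":[0,0,0],"turn":[0,0,0]},{"translation":[0,0,0],"turn":[0,0,0]},{"translation":[0,0,0],"turn":[0,0,0]},{"translation":[0,0,0],"turn":[0,0,0]},{"translation":[0,0,0],"turn":[0,0,0]},{"translation":[0,0,0],"turn":[0,0,0]},{"translation":[0,0,0],"turn":[0,0,0]},{"translation":[0,0,0],"turn":[0,0,0]}]' 30; python3 go.py .468 .295 .2 83
```

```text
time_s: 3.0
eef_pos: [0.4686, 0.2947, 0.0753]
tool_rot: [0.0, 0.748, 0.664, 0.001]
ft_force: [-1.0, 0.5, 0.5]
grip_width: 0.906
time_s: 3.8
eef_pos: [0.469, 0.2941, 0.0747]
tool_rot: [0.0, 0.748, 0.664, 0.001]
ft_force: [0.9, 2.0, 5.1]
grip_width: 0.619
t 3.8 pos [0.469  0.2941 0.0747] shift [ 0.006 -0.007 -0.836] turn [ 0.002 -0.001  0.005] grip 0.619 F [0.9 2.  5.1]
```

```bash
python3 -m handwheel '[{"translation":[0,0,-0.05],"turn":[0,0,0]},{"translation":[0,0,-0.2],"turn":[0,0,0]},{"translation":[0,0,-0.4],"turn":[0,0,0]},{"translation":[0,0,-0.6],"turn":[0,0,0]},{"translation":[0,0,-0.8],"turn":[0,0,0]},{"translation":[0,0,-0.87],"turn":[0,0,0]},{"translation":[0,0,-0.87],"turn":[0,0,0]}]'; python3 go.py .465 0 .2 83
```

```text
time_s: 4.5
eef_pos: [0.4689, 0.2938, 0.2053]
tool_rot: [0.0, 0.748, 0.664, 0.001]
ft_force: [-0.4, -0.3, -3.1]
grip_width: 0.615
t 4.5 pos [0.4689 0.2938 0.2053] shift [-1.948  0.208  0.035] turn [ 0.003 -0.001  0.005] grip 0.615 F [-0.4 -0.3 -3.1]
```

```bash
python3 -m handwheel '[{"translation":[-0.08,0.01,0],"turn":[0,0,0]},{"translation":[-0.25,0.03,0],"turn":[0,0,0]},{"translation":[-0.5,0.05,0],"turn":[0,0,0]},{"translation":[-0.75,0.08,0],"turn":[0,0,0]},{"translation":[-1,0.1,0],"turn":[0,0,0]}]' && python3 -m handwheel '[{"translation":[-0.25,0.03,0],"turn":[0,0,0]},{"translation":[-0.5,0.05,0],"turn":[0,0,0]},{"translation":[-0.75,0.08,0],"turn":[0,0,0]},{"translation":[-0.9,0.1,0],"turn":[0,0,0]},{"translation":[-0.95,0.108,0],"turn":[0,0,0]},{"translation":[-0.95,0.108,0],"turn":[0,0,0]}]' ; python3 go.py .465 0 .0702 83.2
```

```text
time_s: 5.0
eef_pos: [0.4646, 0.1411, 0.2029]
tool_rot: [-0.001, 0.748, 0.664, -0.001]
ft_force: [0.8, -0.5, -1.7]
grip_width: 0.613
time_s: 5.6
eef_pos: [0.4642, -0.0009, 0.2037]
tool_rot: [-0.001, 0.749, 0.663, -0.001]
ft_force: [-0.0, 1.1, -1.8]
grip_width: 0.618
t 5.6 pos [ 0.4642 -0.0009  0.2037] shift [0.006 0.007 0.89 ] turn [-0.004 -0.001 -0.005] grip 0.618 F [-0.   1.1 -1.8]
```

```bash
python3 -m handwheel '[{"translation":[0,0,0.1],"turn":[0,0,0]},{"translation":[0,0,0.3],"turn":[0,0,0]},{"translation":[0,0,0.5],"turn":[0,0,0]},{"translation":[0,0,0.7],"turn":[0,0,0]},{"translation":[0,0,0.8],"turn":[0,0,0]},{"translation":[0,0,0.84],"turn":[0,0,0]},{"translation":[0,0,0.87],"turn":[0,0,0]},{"translation":[0,0,0.885],"turn":[0,0,0]},{"translation":[0,0,0.885],"turn":[0,0,0]}]' ; python3 go.py .465 0 .0697 83.2
```

```text
time_s: 6.5
eef_pos: [0.465, -0.0001, 0.0723]
tool_rot: [0.0, 0.748, 0.664, 0.0]
ft_force: [-0.5, 0.3, -1.5]
grip_width: 0.615
t 6.5 pos [ 4.65e-01 -1.00e-04  7.23e-02] shift [0.001 0.    0.017] turn [ 0.001  0.    -0.001] grip 0.615 F [-0.5  0.3 -1.5]
```

```bash
python3 -m handwheel '[{"translation":[0,0,0.008],"turn":[0,0,0]},{"translation":[0,0,0.015],"turn":[0,0,0]},{"translation":[0,0,0.015],"turn":[0,0,0]}]' && python3 -m handwheel '[{"translation":[0,0,0],"turn":[0,0,0]},{"translation":[0,0,0],"turn":[0,0,0]},{"translation":[0,0,0],"turn":[0,0,0]},{"translation":[0,0,0],"turn":[0,0,0]},{"translation":[0,0,0],"turn":[0,0,0]}]' 80 && python3 -m handwheel '[{"translation":[0,0,-0.1],"turn":[0,0,0]},{"translation":[0,0,-0.3],"turn":[0,0,0]},{"translation":[0,0,-0.5],"turn":[0,0,0]},{"translation":[0,0,-0.65],"turn":[0,0,0]},{"translation":[0,0,-0.65],"turn":[0,0,0]}]'; python3 go.py .542 .243 .17 90
```

```text
time_s: 6.8
eef_pos: [0.4648, -0.0003, 0.0698]
tool_rot: [0.0, 0.748, 0.664, 0.0]
ft_force: [-0.3, 0.9, -1.6]
grip_width: 0.62
time_s: 7.3
eef_pos: [0.4648, -0.0003, 0.0698]
tool_rot: [0.0, 0.748, 0.664, 0.0]
ft_force: [-0.5, 0.1, -0.1]
grip_width: 0.906
time_s: 7.8
eef_pos: [0.466, -0.0005, 0.1697]
tool_rot: [0.002, 0.748, 0.664, 0.002]
ft_force: [-0.4, -0.1, 0.1]
grip_width: 0.907
t 7.8 pos [ 0.466  -0.0005  0.1697] shift [ 1.672  0.31  -0.002] turn [ 0.01   0.002 -0.228] grip 0.907 F [-0.4 -0.1  0.1]
```

```bash
python3 -m handwheel '[{"translation":[0.15,0.02,0],"turn":[0,0,-0.05]},{"translation":[0.4,0.08,0],"turn":[0,0,-0.15]},{"translation":[0.7,0.13,0],"turn":[0,0,-0.228]},{"translation":[1,0.185,0],"turn":[0,0,-0.228]},{"translation":[1,0.185,0],"turn":[0,0,-0.228]}]'; python3 go.py .5425 .243 .17 90
```

```text
time_s: 8.3
eef_pos: [0.5102, 0.1493, 0.1657]
tool_rot: [-0.001, 0.706, 0.709, -0.0]
ft_force: [-0.2, -0.6, -0.4]
grip_width: 0.905
t 8.3 pos [0.5102 0.1493 0.1657] shift [ 0.624  0.218 -0.028] turn [-0.002 -0.001  0.008] grip 0.905 F [-0.2 -0.6 -0.4]
```

```bash
python3 -m handwheel '[{"translation":[0.2,0.07,-0.02],"turn":[0,0,0]},{"translation":[0.45,0.16,-0.02],"turn":[0,0,0]},{"translation":[0.62,0.218,-0.02],"turn":[0,0,0]},{"translation":[0.62,0.218,-0.02],"turn":[0,0,0]},{"translation":[0.62,0.218,-0.02],"turn":[0,0,0]}]'; python3 go.py .5425 .243 .075 90
```

```text
time_s: 8.8
eef_pos: [0.5425, 0.2377, 0.1689]
tool_rot: [-0.0, 0.707, 0.707, -0.001]
ft_force: [0.2, 0.1, 0.0]
grip_width: 0.907
t 8.8 pos [0.5425 0.2377 0.1689] shift [0.036 0.001 0.626] turn [-0.004  0.002  0.   ] grip 0.907 F [0.2 0.1 0. ]
```

```bash
python3 -m handwheel '[{"translation":[0.03,0,0.1],"turn":[0,0,0]},{"translation":[0.036,0,0.25],"turn":[0,0,0]},{"translation":[0.036,0,0.4],"turn":[0,0,0]},{"translation":[0.036,0,0.55],"turn":[0,0,0]},{"translation":[0.036,0,0.62],"turn":[0,0,0]},{"translation":[0.036,0,0.62],"turn":[0,0,0]}]'; python3 go.py .5425 .243 .075 90
```

```text
time_s: 9.4
eef_pos: [0.5421, 0.243, 0.0755]
tool_rot: [-0.001, 0.707, 0.707, -0.001]
ft_force: [0.6, -0.5, -0.2]
grip_width: 0.906
t 9.4 pos [0.5421 0.243  0.0755] shift [0.    0.003 0.003] turn [-0.006  0.001 -0.002] grip 0.906 F [ 0.6 -0.5 -0.2]
```

```bash
python3 -m handwheel '[{"translation":[0,0,0],"turn":[0,0,0]},{"translation":[0,0,0],"turn":[0,0,0]},{"translation":[0,0,0],"turn":[0,0,0]},{"translation":[0,0,0],"turn":[0,0,0]},{"translation":[0,0,0],"turn":[0,0,0]},{"translation":[0,0,0],"turn":[0,0,0]},{"translation":[0,0,0],"turn":[0,0,0]}]' 40 && python3 -m handwheel '[{"translation":[0,0,-0.05],"turn":[0,0,0]},{"translation":[0,0,-0.2],"turn":[0,0,0]},{"translation":[0,0,-0.4],"turn":[0,0,0]},{"translation":[0,0,-0.6],"turn":[0,0,0]},{"translation":[0,0,-0.8],"turn":[0,0,0]},{"translation":[0,0,-0.87],"turn":[0,0,0]},{"translation":[0,0,-0.87],"turn":[0,0,0]}]'; python3 go.py .545 0 .2 90
```

```text
time_s: 10.1
eef_pos: [0.5436, 0.2437, 0.0782]
tool_rot: [0.001, 0.707, 0.707, 0.001]
ft_force: [0.3, -2.3, 6.1]
grip_width: 0.669
time_s: 10.8
eef_pos: [0.5431, 0.244, 0.2085]
tool_rot: [0.0, 0.707, 0.707, 0.001]
ft_force: [0.1, 0.4, -2.0]
grip_width: 0.667
t 10.8 pos [0.5431 0.244  0.2085] shift [-1.627  0.013  0.056] turn [ 0.003 -0.001  0.   ] grip 0.667 F [ 0.1  0.4 -2. ]
```

Run:
```python
from h import *
for n in("top","side"): cv2.imwrite(f"pics/raw_{n}.png",cams.get_image(n))
a=cv2.imread("pics/raw_side.png")[130:380,170:400]
cv2.imwrite("pics/v4.png",cv2.resize(a,None,fx=2.4,fy=2.4,interpolation=2))
```

```text
(no output)
```

View pics/v4.png

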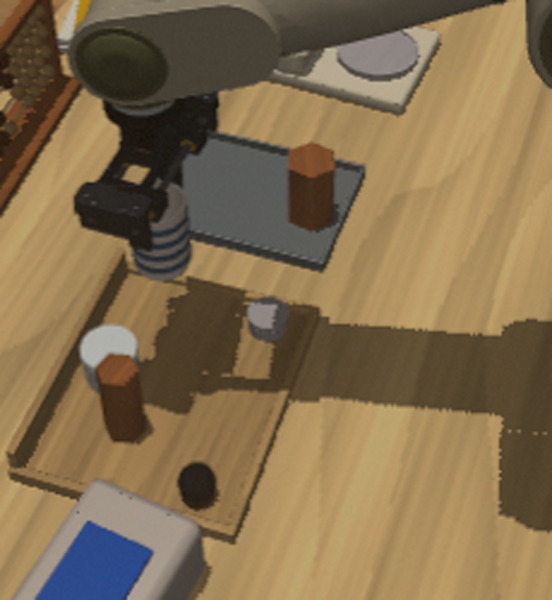

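The block stands in the grey tray (311,185) and the pot hangs upright (165,235); the tub and the slim block are undisturbed. I'll carry the pot over.

```bash
python3 -m handwheel '[{"translation":[-0.08,0,0],"turn":[0,0,0]},{"translation":[-0.25,0,0],"turn":[0,0,0]},{"translation":[-0.5,0.01,0],"turn":[0,0,0]},{"translation":[-0.75,0.01,0],"turn":[0,0,0]},{"translation":[-0.9,0.013,0],"turn":[0,0,0]}]' && python3 -m handwheel '[{"translation":[-0.25,0,0],"turn":[0,0,0]},{"translation":[-0.5,0,0],"turn":[0,0,0]},{"translation":[-0.65,0,0],"turn":[0,0,0]},{"translation":[-0.72,0,0],"turn":[0,0,0]},{"translation":[-0.72,0,0],"turn":[0,0,0]},{"translation":[-0.72,0,0],"turn":[0,0,0]}]' ; python3 go.py .548 0 .0735 90
```

```text
time_s: 11.4
eef_pos: [0.5442, 0.1058, 0.2065]
tool_rot: [-0.001, 0.708, 0.706, -0.001]
ft_force: [-0.4, 0.2, -1.5]
grip_width: 0.667
time_s: 12.0
eef_pos: [0.5446, 0.0014, 0.2073]
tool_rot: [-0.0, 0.707, 0.707, -0.0]
ft_force: [-0.6, 0.3, -2.4]
grip_width: 0.665
t 12.0 pos [0.5446 0.0014 0.2073] shift [-0.01   0.023  0.892] turn [-0.002 -0.001  0.   ] grip 0.665 F [-0.6  0.3 -2.4]
```

```bash
python3 -m handwheel '[{"translation":[0,0,0.1],"turn":[0,0,0]},{"translation":[-0.01,0.02,0.3],"turn":[0,0,0]},{"translation":[-0.01,0.02,0.5],"turn":[0,0,0]},{"translation":[-0.01,0.02,0.7],"turn":[0,0,0]},{"translation":[-0.01,0.02,0.8],"turn":[0,0,0]},{"translation":[-0.01,0.02,0.85],"turn":[0,0,0]},{"translation":[-0.01,0.02,0.88],"turn":[0,0,0]},{"translation":[-0.01,0.02,0.88],"turn":[0,0,0]},{"translation":[-0.01,0.02,0.88],"turn":[0,0,0]}]' ; python3 go.py .548 0 .0735 90;  python3 -m handwheel '[{"translation":[0,0,0.006],"turn":[0,0,0]},{"translation":[0,0,0.006],"turn":[0,0,0]}]'
```

```text
time_s: 12.9
eef_pos: [0.5483, -0.0006, 0.0765]
tool_rot: [0.001, 0.707, 0.707, 0.0]
ft_force: [0.3, 0.3, -2.2]
grip_width: 0.665
t 12.9 pos [ 0.5483 -0.0006  0.0765] shift [ 0.004 -0.002  0.02 ] turn [0.003 0.    0.   ] grip 0.665 F [ 0.3  0.3 -2.2]
time_s: 13.1
eef_pos: [0.548, -0.0008, 0.0752]
tool_rot: [0.0, 0.707, 0.707, 0.0]
ft_force: [-0.9, 0.2, -2.5]
grip_width: 0.67
```

```bash
for i in 1 ; do python3 -m handwheel '[{"translation":[0,0,0.008],"turn":[0,0,0]},{"translation":[0,0,0.008],"turn":[0,0,0]}]';  python3 -m handwheel '[{"translation":[0,0,0.008],"turn":[0,0,0]},{"translation":[0,0,0.008],"turn":[0,0,0]}]'; done
```

```text
time_s: 13.3
eef_pos: [0.5478, -0.0008, 0.0736]
tool_rot: [-0.0, 0.707, 0.707, -0.0]
ft_force: [-0.8, -0.2, -2.2]
grip_width: 0.663
time_s: 13.5
eef_pos: [0.5479, -0.0008, 0.0724]
tool_rot: [0.0, 0.707, 0.707, 0.0]
ft_force: [-0.5, -0.3, -1.8]
grip_width: 0.667
```

```bash
python3 -m handwheel '[{"translation":[0,0,0.008],"turn":[0,0,0]},{"translation":[0,0,0.008],"turn":[0,0,0]}]';  python3 -m handwheel '[{"translation":[0,0,0.007],"turn":[0,0,0]},{"translation":[0,0,0.007],"turn":[0,0,0]}]'
```

```text
time_s: 13.7
eef_pos: [0.5482, -0.0008, 0.0722]
tool_rot: [0.0, 0.707, 0.707, 0.0]
ft_force: [-2.2, -0.3, 7.0]
grip_width: 0.668
time_s: 13.9
eef_pos: [0.5485, -0.0009, 0.0721]
tool_rot: [0.001, 0.707, 0.707, 0.001]
ft_force: [-4.4, 0.1, 15.9]
grip_width: 0.667
```

```bash
python3 -m handwheel '[{"translation":[0,0,-0.011],"turn":[0,0,0]},{"translation":[0,0,-0.011],"turn":[0,0,0]}]' && python3 -m handwheel '[{"translation":[0,0,0],"turn":[0,0,0]},{"translation":[0,0,0],"turn":[0,0,0]},{"translation":[0,0,0],"turn":[0,0,0]},{"translation":[0,0,0],"turn":[0,0,0]},{"translation":[0,0,0],"turn":[0,0,0]}]' 80 && python3 -m handwheel '[{"translation":[0,0,-0.1],"turn":[0,0,0]},{"translation":[0,0,-0.3],"turn":[0,0,0]},{"translation":[0,0,-0.5],"turn":[0,0,0]},{"translation":[0,0,-0.65],"turn":[0,0,0]},{"translation":[0,0,-0.65],"turn":[0,0,0]}]' ; python3 go.py .5395 .364 .18 98.5
```

```text
time_s: 14.1
eef_pos: [0.5481, -0.0008, 0.0722]
tool_rot: [0.0, 0.707, 0.707, 0.0]
ft_force: [-0.1, -0.2, 4.7]
grip_width: 0.664
time_s: 14.6
eef_pos: [0.5478, -0.0007, 0.0717]
tool_rot: [-0.0, 0.707, 0.707, -0.0]
ft_force: [-0.9, -0.0, 0.2]
grip_width: 0.912
time_s: 15.1
eef_pos: [0.549, -0.001, 0.1721]
tool_rot: [0.002, 0.707, 0.707, 0.001]
ft_force: [0.8, -0.3, -0.1]
grip_width: 0.908
t 15.1 pos [ 0.549  -0.001   0.1721] shift [ 2.433 -0.063 -0.056] turn [ 0.01   0.003 -0.283] grip 0.908 F [ 0.8 -0.3 -0.1]
```

```bash
python3 -m handwheel '[{"translation":[0.15,0,-0.03],"turn":[0,0,-0.05]},{"translation":[0.4,-0.02,-0.06],"turn":[0,0,-0.15]},{"translation":[0.7,-0.03,-0.06],"turn":[0,0,-0.28]},{"translation":[0.95,-0.03,-0.06],"turn":[0,0,-0.28]},{"translation":[0.95,-0.03,-0.06],"turn":[0,0,-0.28]}]' 70; python3 go.py .5395 .364 .18 98.5
```

```text
time_s: 15.6
eef_pos: [0.5424, 0.1454, 0.1769]
tool_rot: [-0.001, 0.652, 0.758, -0.0]
ft_force: [1.6, -0.9, 0.5]
grip_width: 0.795
t 15.6 pos [0.5424 0.1454 0.1769] shift [ 1.444  0.2   -0.019] turn [-0.003 -0.002  0.005] grip 0.795 F [ 1.6 -0.9  0.5]
```

```bash
python3 -m handwheel '[{"translation":[0.2,0.03,-0.02],"turn":[0,0,0]},{"translation":[0.5,0.07,-0.02],"turn":[0,0,0]},{"translation":[0.75,0.1,-0.02],"turn":[0,0,0]},{"translation":[0.95,0.13,-0.02],"turn":[0,0,0]},{"translation":[0.95,0.13,-0.02],"turn":[0,0,0]}]' && python3 -m handwheel '[{"translation":[0.2,0.03,0],"turn":[0,0,0]},{"translation":[0.4,0.06,0],"turn":[0,0,0]},{"translation":[0.45,0.065,0],"turn":[0,0,0]},{"translation":[0.45,0.065,0],"turn":[0,0,0]},{"translation":[0.45,0.065,0],"turn":[0,0,0]}]'; python3 go.py .5395 .364 .08 98.5
```

```text
time_s: 16.1
eef_pos: [0.5411, 0.2879, 0.1798]
tool_rot: [-0.001, 0.652, 0.758, -0.001]
ft_force: [-0.1, -0.6, 0.3]
grip_width: 0.793
time_s: 16.6
eef_pos: [0.5419, 0.3523, 0.1808]
tool_rot: [-0.0, 0.654, 0.757, -0.001]
ft_force: [0.2, -0.2, -0.6]
grip_width: 0.795
t 16.6 pos [0.5419 0.3523 0.1808] shift [ 0.08  -0.004  0.672] turn [-0.002  0.001 -0.006] grip 0.795 F [ 0.2 -0.2 -0.6]
```

```bash
python3 -m handwheel '[{"translation":[0.06,0,0],"turn":[0,0,0]},{"translation":[0.08,-0.004,0.1],"turn":[0,0,0]},{"translation":[0.08,-0.004,0.3],"turn":[0,0,0]},{"translation":[0.08,-0.004,0.45],"turn":[0,0,0]},{"translation":[0.08,-0.004,0.6],"turn":[0,0,0]},{"translation":[0.08,-0.004,0.67],"turn":[0,0,0]},{"translation":[0.08,-0.004,0.67],"turn":[0,0,0]}]'; python3 go.py .5395 .364 .08 98.5
```

```text
time_s: 17.3
eef_pos: [0.5385, 0.3651, 0.0789]
tool_rot: [-0.001, 0.653, 0.757, -0.001]
ft_force: [-0.1, -0.1, 0.5]
grip_width: 0.788
t 17.3 pos [0.5385 0.3651 0.0789] shift [-0.008  0.005 -0.007] turn [-0.006  0.002 -0.004] grip 0.788 F [-0.1 -0.1  0.5]
```

```bash
python3 -m handwheel '[{"translation":[0,0,0],"turn":[0,0,0]},{"translation":[0,0,0],"turn":[0,0,0]},{"translation":[0,0,0],"turn":[0,0,0]},{"translation":[0,0,0],"turn":[0,0,0]},{"translation":[0,0,0],"turn":[0,0,0]},{"translation":[0,0,0],"turn":[0,0,0]},{"translation":[0,0,0],"turn":[0,0,0]},{"translation":[0,0,0],"turn":[0,0,0]},{"translation":[0,0,0],"turn":[0,0,0]}]' 20; python3 -m handwheel '[{"translation":[0,0,-0.05],"turn":[0,0,0]},{"translation":[0,0,-0.2],"turn":[0,0,0]},{"translation":[0,0,-0.4],"turn":[0,0,0]},{"translation":[0,0,-0.6],"turn":[0,0,0]},{"translation":[0,0,-0.8],"turn":[0,0,0]},{"translation":[0,0,-0.87],"turn":[0,0,0]},{"translation":[0,0,-0.87],"turn":[0,0,0]}]'; python3 go.py .63 0 .21 98.5
```

```text
time_s: 18.2
eef_pos: [0.5395, 0.3657, 0.0814]
tool_rot: [0.0, 0.653, 0.757, 0.0]
ft_force: [-1.2, -0.8, 4.8]
grip_width: 0.438
time_s: 18.9
eef_pos: [0.5395, 0.3657, 0.2122]
tool_rot: [0.0, 0.653, 0.757, 0.001]
ft_force: [0.3, 0.7, -1.1]
grip_width: 0.442
t 18.9 pos [0.5395 0.3657 0.2122] shift [-2.5    0.241  0.014] turn [ 0.004 -0.001 -0.004] grip 0.442 F [ 0.3  0.7 -1.1]
```

```bash
python3 -m handwheel '[{"translation":[-0.08,0,0],"turn":[0,0,0]},{"translation":[-0.25,0.02,0],"turn":[0,0,0]},{"translation":[-0.5,0.05,0],"turn":[0,0,0]},{"translation":[-0.75,0.07,0],"turn":[0,0,0]},{"translation":[-1,0.1,0],"turn":[0,0,0]}]' && python3 -m handwheel '[{"translation":[-0.25,0.02,0],"turn":[0,0,0]},{"translation":[-0.5,0.05,0],"turn":[0,0,0]},{"translation":[-0.75,0.07,0],"turn":[0,0,0]},{"translation":[-1,0.1,0],"turn":[0,0,0]}]' && python3 -m handwheel '[{"translation":[-0.2,0.02,0],"turn":[0,0,0]},{"translation":[-0.4,0.03,0],"turn":[0,0,0]},{"translation":[-0.45,0.04,0],"turn":[0,0,0]},{"translation":[-0.45,0.04,0],"turn":[0,0,0]},{"translation":[-0.45,0.04,0],"turn":[0,0,0]}]'; python3 go.py .63 0 .0764 98.4
```

```text
time_s: 19.4
eef_pos: [0.5755, 0.2171, 0.2093]
tool_rot: [-0.001, 0.653, 0.757, -0.001]
ft_force: [0.7, 0.5, -0.6]
grip_width: 0.445
time_s: 19.8
eef_pos: [0.6121, 0.0708, 0.2093]
tool_rot: [-0.001, 0.654, 0.757, -0.001]
ft_force: [-0.0, 0.2, -1.5]
grip_width: 0.438
time_s: 20.3
eef_pos: [0.6281, 0.008, 0.2105]
tool_rot: [-0.001, 0.653, 0.757, -0.0]
ft_force: [-0.1, 0.2, -0.2]
grip_width: 0.443
t 20.3 pos [0.6281 0.008  0.2105] shift [-0.055  0.006  0.894] turn [-0.003 -0.001  0.001] grip 0.443 F [-0.1  0.2 -0.2]
```

```bash
python3 -m handwheel '[{"translation":[-0.02,0,0.1],"turn":[0,0,0]},{"translation":[-0.04,0,0.3],"turn":[0,0,0]},{"translation":[-0.05,0,0.5],"turn":[0,0,0]},{"translation":[-0.05,0,0.7],"turn":[0,0,0]},{"translation":[-0.05,0,0.8],"turn":[0,0,0]},{"translation":[-0.05,0,0.85],"turn":[0,0,0]},{"translation":[-0.05,0,0.88],"turn":[0,0,0]},{"translation":[-0.05,0,0.89],"turn":[0,0,0]},{"translation":[-0.05,0,0.89],"turn":[0,0,0]}]' ; python3 -m handwheel '[{"translation":[0,0,0.008],"turn":[0,0,0]},{"translation":[0,0,0.008],"turn":[0,0,0]}]'
```

```text
time_s: 21.2
eef_pos: [0.63, -0.0002, 0.0787]
tool_rot: [0.001, 0.653, 0.757, 0.0]
ft_force: [-0.1, 0.3, -0.1]
grip_width: 0.444
time_s: 21.4
eef_pos: [0.6298, -0.0002, 0.077]
tool_rot: [0.0, 0.654, 0.757, 0.0]
ft_force: [0.4, 0.4, -1.0]
grip_width: 0.442
```

```bash
python3 -m handwheel '[{"translation":[0,0,0.006],"turn":[0,0,0]},{"translation":[0,0,0.006],"turn":[0,0,0]}]' ; python3 -m handwheel '[{"translation":[0,0,0.004],"turn":[0,0,0]},{"translation":[0,0,0.004],"turn":[0,0,0]}]'
```

```text
time_s: 21.6
eef_pos: [0.6296, -0.0002, 0.0757]
tool_rot: [0.0, 0.653, 0.757, -0.0]
ft_force: [-1.3, -0.1, 0.1]
grip_width: 0.44
time_s: 21.8
eef_pos: [0.6298, -0.0002, 0.0754]
tool_rot: [0.0, 0.653, 0.757, 0.0]
ft_force: [-0.3, 0.1, 1.7]
grip_width: 0.439
```

```bash
python3 -m handwheel '[{"translation":[0,0,0],"turn":[0,0,0]},{"translation":[0,0,0],"turn":[0,0,0]},{"translation":[0,0,0],"turn":[0,0,0]},{"translation":[0,0,0],"turn":[0,0,0]}]' 66 && python3 -m handwheel '[{"translation":[0,0,-0.1],"turn":[0,0,0]},{"translation":[0,0,-0.3],"turn":[0,0,0]},{"translation":[0,0,-0.5],"turn":[0,0,0]},{"translation":[0,0,-0.65],"turn":[0,0,0]},{"translation":[0,0,-0.65],"turn":[0,0,0]}]' && python3 -m handwheel '[{"translation":[0.2,0,0],"turn":[0,0,0.1]},{"translation":[0.5,0.02,0],"turn":[0,0,0.28]},{"translation":[0.75,0.02,0],"turn":[0,0,0.28]},{"translation":[1,0.02,0],"turn":[0,0,0.28]},{"translation":[1,0.02,0],"turn":[0,0,0.28]},{"translation":[1,0.02,0],"turn":[0,0,0.28]}]' 84; python3 go.py .582 .3065 .12 90
python3 - <<'E'
from h import *
for n in("top","side"): cv2.imwrite(f"pics/raw_{n}.png",cams.get_image(n))
t=cv2.imread("pics/raw_top.png")[160:280,100:310];s=cv2.imread("pics/raw_side.png")[180:380,170:350]
cv2.imwrite("pics/v5.png",np.hstack([cv2.copyMakeBorder(cv2.resize(t,None,fx=2,fy=2,interpolation=2),0,160,0,0,0),cv2.resize(s,None,fx=2,fy=2,interpolation=2)]))
for n in("top","side"):
    o=trace("bead_tub_mid",n)
    if o: m=o["pixels"].astype(float);print(n,o["p"],m.sum(),np.round(fit("bead_tub_mid",{n:m},.01,(.582,.3065),{},[n]),4))
E
```

```text
time_s: 22.2
eef_pos: [0.6296, -0.0002, 0.075]
tool_rot: [-0.0, 0.653, 0.757, -0.0]
ft_force: [-1.2, -0.9, -0.5]
grip_width: 0.752
time_s: 22.7
eef_pos: [0.6309, -0.0003, 0.177]
tool_rot: [0.003, 0.653, 0.757, 0.002]
ft_force: [-0.2, 0.5, -0.4]
grip_width: 0.752
time_s: 23.3
eef_pos: [0.6104, 0.1489, 0.172]
tool_rot: [-0.0, 0.707, 0.707, -0.0]
ft_force: [-0.3, -1.2, 0.2]
grip_width: 0.953
t 23.3 pos [0.6104 0.1489 0.172 ] shift [ 1.051 -0.188  0.347] turn [-0.002  0.001  0.002] grip 0.953 F [-0.3 -1.2  0.2]
side 0.81 571.0 [ 0.583   0.301   0.     82.8967]
```

View pics/v5.png

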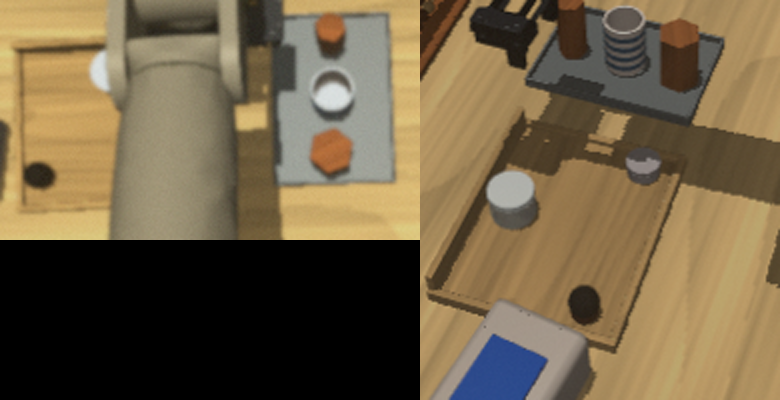

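All three pieces stand apart in the grey tray ((330,35), (332,92), (331,152)) and the tub at (511,200) stands free. Now to the tub.

```bash
python3 -m handwheel '[{"translation":[0.2,-0.04,0],"turn":[0,0,0]},{"translation":[0.5,-0.1,0.05],"turn":[0,0,0]},{"translation":[0.75,-0.15,0.1],"turn":[0,0,0]},{"translation":[1,-0.188,0.15],"turn":[0,0,0]},{"translation":[1,-0.188,0.2],"turn":[0,0,0]},{"translation":[1,-0.188,0.2],"turn":[0,0,0]}]' 84; python3 go.py .582 .304 .032 90
```

```text
time_s: 24.1
eef_pos: [0.5823, 0.298, 0.1413]
tool_rot: [-0.0, 0.707, 0.707, -0.001]
ft_force: [-0.4, 0.3, 0.5]
grip_width: 0.952
t 24.1 pos [0.5823 0.298  0.1413] shift [ 0.04  -0.     0.729] turn [-0.004  0.002  0.   ] grip 0.952 F [-0.4  0.3  0.5]
```

```bash
python3 -m handwheel '[{"translation":[0.03,0,0.1],"turn":[0,0,0]},{"translation":[0.04,0,0.25],"turn":[0,0,0]},{"translation":[0.04,0,0.4],"turn":[0,0,0]},{"translation":[0.04,0,0.55],"turn":[0,0,0]},{"translation":[0.04,0,0.65],"turn":[0,0,0]},{"translation":[0.04,0,0.71],"turn":[0,0,0]},{"translation":[0.04,0,0.72],"turn":[0,0,0]},{"translation":[0.04,0,0.72],"turn":[0,0,0]}]' && python3 -m handwheel '[{"translation":[0,0,0],"turn":[0,0,0]},{"translation":[0,0,0],"turn":[0,0,0]},{"translation":[0,0,0],"turn":[0,0,0]},{"translation":[0,0,0],"turn":[0,0,0]},{"translation":[0,0,0],"turn":[0,0,0]},{"translation":[0,0,0],"turn":[0,0,0]},{"translation":[0,0,0],"turn":[0,0,0]},{"translation":[0,0,0],"turn":[0,0,0]},{"translation":[0,0,0],"turn":[0,0,0]}]' 40 ; python3 go.py .582 .304 .17 90
```

```text
time_s: 24.9
eef_pos: [0.583, 0.3045, 0.0352]
tool_rot: [0.0, 0.707, 0.707, 0.0]
ft_force: [0.3, -0.7, -0.2]
grip_width: 0.957
time_s: 25.8
eef_pos: [0.5827, 0.3048, 0.0351]
tool_rot: [0.0, 0.707, 0.707, 0.0]
ft_force: [-0.9, 1.6, 5.3]
grip_width: 0.67
t 25.8 pos [0.5827 0.3048 0.0351] shift [-0.005 -0.004 -0.899] turn [ 0.001 -0.001 -0.   ] grip 0.67 F [-0.9  1.6  5.3]
```

```bash
python3 -m handwheel '[{"translation":[0,0,-0.05],"turn":[0,0,0]},{"translation":[0,0,-0.2],"turn":[0,0,0]},{"translation":[0,0,-0.4],"turn":[0,0,0]},{"translation":[0,0,-0.6],"turn":[0,0,0]},{"translation":[0,0,-0.8],"turn":[0,0,0]},{"translation":[0,0,-0.98],"turn":[0,0,0]},{"translation":[0,0,-1],"turn":[0,0,0]}]' && python3 -m handwheel '[{"translation":[-0.08,0,0],"turn":[0,0,0]},{"translation":[-0.25,-0.04,0],"turn":[0,0,0]},{"translation":[-0.5,-0.09,0],"turn":[0,0,0]},{"translation":[-0.75,-0.14,0],"turn":[0,0,0]},{"translation":[-1,-0.19,0],"turn":[0,0,0]}]' && python3 -m handwheel '[{"translation":[-0.25,-0.04,0],"turn":[0,0,0]},{"translation":[-0.5,-0.09,0],"turn":[0,0,0]},{"translation":[-0.75,-0.14,0],"turn":[0,0,0]},{"translation":[-1,-0.19,0],"turn":[0,0,0]}]' && python3 -m handwheel '[{"translation":[-0.25,-0.04,0],"turn":[0,0,0]},{"translation":[-0.5,-0.09,0],"turn":[0,0,0]},{"translation":[-0.75,-0.14,0],"turn":[0,0,0]},{"translation":[-1,-0.19,0],"turn":[0,0,0]},{"translation":[-1,-0.19,0],"turn":[0,0,0]}]'; python3 go.py .4705 -.2985 .1851 90
```

```text
time_s: 26.5
eef_pos: [0.5835, 0.3049, 0.188]
tool_rot: [0.001, 0.707, 0.707, 0.002]
ft_force: [-0.3, 0.1, -1.0]
grip_width: 0.67
time_s: 27.0
eef_pos: [0.5525, 0.1525, 0.1823]
tool_rot: [-0.001, 0.707, 0.707, -0.002]
ft_force: [0.2, -0.2, -1.0]
grip_width: 0.664
time_s: 27.4
eef_pos: [0.5238, 0.0028, 0.1826]
tool_rot: [-0.001, 0.707, 0.707, -0.001]
ft_force: [1.4, 0.1, -0.7]
grip_width: 0.663
time_s: 27.9
eef_pos: [0.495, -0.149, 0.1826]
tool_rot: [-0.001, 0.709, 0.705, -0.001]
ft_force: [0.1, 0.8, -1.2]
grip_width: 0.663
t 27.9 pos [ 0.495  -0.149   0.1826] shift [-0.997 -0.158 -0.017] turn [-0.006 -0.001 -0.009] grip 0.663 F [ 0.1  0.8 -1.2]
```

```bash
python3 -m handwheel '[{"translation":[-0.2,-0.03,0],"turn":[0,0,0]},{"translation":[-0.4,-0.06,0],"turn":[0,0,0]},{"translation":[-0.6,-0.1,0],"turn":[0,0,0]},{"translation":[-0.8,-0.13,0],"turn":[0,0,0]},{"translation":[-0.95,-0.155,0],"turn":[0,0,0]},{"translation":[-0.99,-0.16,0],"turn":[0,0,0]},{"translation":[-0.99,-0.16,0],"turn":[0,0,0]},{"translation":[-0.99,-0.16,0],"turn":[0,0,0]}]'; python3 go.py .4705 -.2985 .0551 90
```

```text
time_s: 28.7
eef_pos: [0.4729, -0.2926, 0.184]
tool_rot: [-0.001, 0.707, 0.707, 0.0]
ft_force: [-0.3, -0.0, -1.3]
grip_width: 0.667
t 28.7 pos [ 0.4729 -0.2926  0.184 ] shift [-0.04  -0.015  0.859] turn [-0.002 -0.002  0.001] grip 0.667 F [-0.3 -0.  -1.3]
```

```bash
python3 -m handwheel '[{"translation":[-0.02,0,0.1],"turn":[0,0,0]},{"translation":[-0.04,-0.015,0.3],"turn":[0,0,0]},{"translation":[-0.04,-0.015,0.5],"turn":[0,0,0]},{"translation":[-0.04,-0.015,0.65],"turn":[0,0,0]},{"translation":[-0.04,-0.015,0.75],"turn":[0,0,0]},{"translation":[-0.04,-0.015,0.8],"turn":[0,0,0]},{"translation":[-0.04,-0.015,0.82],"turn":[0,0,0]},{"translation":[-0.04,-0.015,0.82],"turn":[0,0,0]},{"translation":[-0.04,-0.015,0.82],"turn":[0,0,0]}]'; python3 go.py .4705 -.2985 .0551 90
python3 - <<'E'
from h import *
for n in("top","side"): cv2.imwrite(f"pics/raw_{n}.png",cams.get_image(n))
t=cv2.imread("pics/raw_top.png")[150:270,320:440];s=cv2.imread("pics/raw_side.png")[90:210,260:380]
cv2.imwrite("pics/v6.png",cv2.resize(np.hstack([t,s]),None,fx=3.3,fy=3.3,interpolation=2))
E
```

```text
time_s: 29.6
eef_pos: [0.4711, -0.2999, 0.0624]
tool_rot: [0.001, 0.707, 0.707, 0.0]
ft_force: [-1.2, 0.5, -1.7]
grip_width: 0.664
t 29.6 pos [ 0.4711 -0.2999  0.0624] shift [ 0.009 -0.004  0.049] turn [0.002 0.002 0.   ] grip 0.664 F [-1.2  0.5 -1.7]
```

View pics/v6.png

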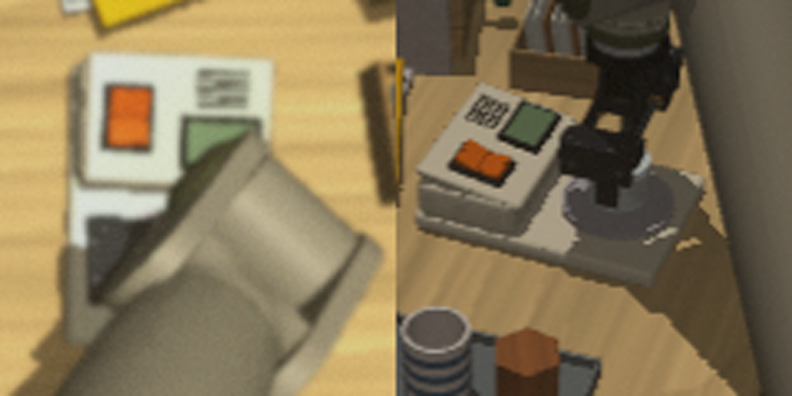

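The tub is over the pan (side crop, tub about (622,180) over a pan at (620,205)) and clear of the console. I'll lower it.

```bash
python3 -m handwheel '[{"translation":[0.009,-0.004,0.02],"turn":[0,0,0]},{"translation":[0.009,-0.004,0.036],"turn":[0,0,0]},{"translation":[0.009,-0.004,0.036],"turn":[0,0,0]}]';python3 -m handwheel '[{"translation":[0,0,0.007],"turn":[0,0,0]},{"translation":[0,0,0.007],"turn":[0,0,0]}]';python3 -m handwheel '[{"translation":[0,0,0.006],"turn":[0,0,0]},{"translation":[0,0,0.006],"turn":[0,0,0]}]'
```

```text
time_s: 30.0
eef_pos: [0.47, -0.2983, 0.0559]
tool_rot: [-0.0, 0.707, 0.707, -0.0]
ft_force: [0.2, -0.5, -0.6]
grip_width: 0.662
time_s: 30.2
eef_pos: [0.4701, -0.2985, 0.0552]
tool_rot: [0.0, 0.707, 0.707, -0.0]
ft_force: [0.0, 0.2, -1.2]
grip_width: 0.66
time_s: 30.4
eef_pos: [0.4701, -0.2985, 0.055]
tool_rot: [0.0, 0.707, 0.707, -0.0]
ft_force: [-2.5, 1.6, 7.4]
grip_width: 0.666
```

```bash
python3 -m handwheel '[{"translation":[0,0,-0.006],"turn":[0,0,0]},{"translation":[0,0,-0.006],"turn":[0,0,0]}]' && python3 -m handwheel '[{"translation":[0,0,0],"turn":[0,0,0]},{"translation":[0,0,0],"turn":[0,0,0]},{"translation":[0,0,0],"turn":[0,0,0]},{"translation":[0,0,0],"turn":[0,0,0]},{"translation":[0,0,0],"turn":[0,0,0]}]' 80 && python3 -m handwheel '[{"translation":[0,0,-0.1],"turn":[0,0,0]},{"translation":[0,0,-0.3],"turn":[0,0,0]},{"translation":[0,0,-0.5],"turn":[0,0,0]},{"translation":[0,0,-0.75],"turn":[0,0,0]},{"translation":[0,0,-0.85],"turn":[0,0,0]},{"translation":[0,0,-0.85],"turn":[0,0,0]}]' && python3 -m handwheel '[{"translation":[0.2,0.1,0],"turn":[0,0,0]},{"translation":[0.5,0.25,0],"turn":[0,0,0]},{"translation":[0.75,0.38,0],"turn":[0,0,-0.1]},{"translation":[1,0.5,0],"turn":[0,0,-0.28]},{"translation":[1,0.5,0],"turn":[0,0,-0.28]},{"translation":[1,0.5,0],"turn":[0,0,-0.28]}]' 66; python3 go.py .6298 -.0002 .175 98.4
python3 - <<'E'
from ov import *
S["pan_centre"]=(40,.056,.0025);ms={}
for n in("top","side"):
    cv2.imwrite(f"pics/raw_{n}.png",cams.get_image(n))
    for k,z in(("pan_centre",.03),("bead_tub_mid",.03)):
        o=trace(k,n)
        if o: m=o["pixels"].astype(float);print(k,n,o["p"],m.sum(),np.round(fit(k,{n:m},z,(.47,-.2985),{},[n]),4))
overlay({"bead_tub_mid":(.4705,-.2985,0,.03),"pan_centre":(.4705,-.2985,0,.03)},"v7",{"top":(325,160,90,100),"side":(285,100,90,100)},4.4)
E
```

```text
time_s: 30.6
eef_pos: [0.4702, -0.2985, 0.0552]
tool_rot: [0.0, 0.707, 0.707, 0.0]
ft_force: [-0.5, 0.6, -2.3]
grip_width: 0.668
time_s: 31.1
eef_pos: [0.4701, -0.2985, 0.0552]
tool_rot: [0.0, 0.707, 0.707, -0.0]
ft_force: [-0.5, -0.2, -0.0]
grip_width: 0.904
time_s: 31.7
eef_pos: [0.4707, -0.299, 0.1848]
tool_rot: [0.002, 0.707, 0.707, 0.0]
ft_force: [-0.5, -0.0, 0.1]
grip_width: 0.908
time_s: 32.3
eef_pos: [0.5449, -0.1479, 0.1814]
tool_rot: [-0.001, 0.653, 0.757, -0.0]
ft_force: [0.6, -1.7, 0.1]
grip_width: 0.747
t 32.3 pos [ 0.5449 -0.1479  0.1814] shift [0.891 0.705 0.042] turn [-0.003 -0.002  0.001] grip 0.747 F [ 0.6 -1.7  0.1]
pan_centre top 0.22 131.0 [  1.3155  -1.0245   0.     131.    ]
bead_tub_mid top 0.77 418.0 [ 0.468  -0.2963  0.     62.0509]
pan_centre side 0.77 348.0 [  0.4692  -0.2978   0.     290.866 ]
bead_tub_mid side 0.59 361.0 [ 0.4722 -0.3026  0.     47.5844]
```

View pics/v7.png

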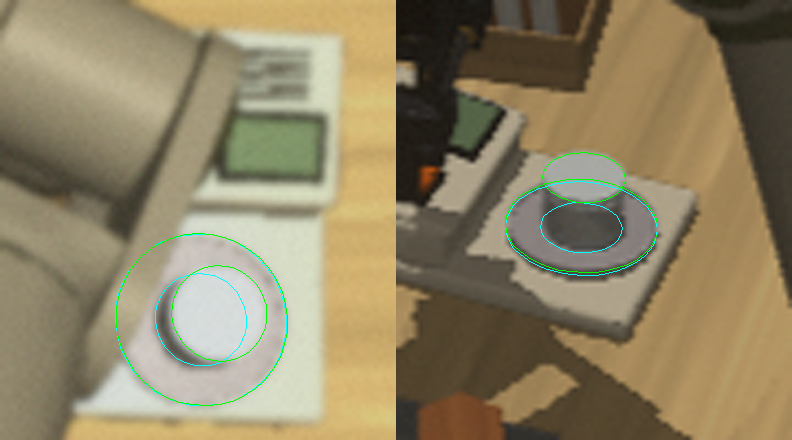

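The tub stands on the pan, concentric with it in both views (tub outline within about 2 px of the pan centre). Now I'll return the slim block.

```bash
python3 -m handwheel '[{"translation":[0.2,0.16,0.02],"turn":[0,0,0]},{"translation":[0.45,0.36,0.03],"turn":[0,0,0]},{"translation":[0.7,0.56,0.03],"turn":[0,0,0]},{"translation":[0.89,0.705,0.03],"turn":[0,0,0]},{"translation":[0.89,0.705,0.03],"turn":[0,0,0]},{"translation":[0.89,0.705,0.03],"turn":[0,0,0]},{"translation":[0.89,0.705,0.03],"turn":[0,0,0]}]' ; python3 go.py .6298 -.0002 .0754 98.4
```

```text
time_s: 33.3
eef_pos: [0.6299, -0.0023, 0.1782]
tool_rot: [-0.0, 0.654, 0.756, -0.0]
ft_force: [0.2, -0.4, -0.3]
grip_width: 0.749
t 33.3 pos [ 0.6299 -0.0023  0.1782] shift [0.014 0.001 0.685] turn [-0.001  0.    -0.003] grip 0.749 F [ 0.2 -0.4 -0.3]
```

```bash
python3 -m handwheel '[{"translation":[0.01,0,0.1],"turn":[0,0,0]},{"translation":[0.01,0,0.25],"turn":[0,0,0]},{"translation":[0.01,0,0.4],"turn":[0,0,0]},{"translation":[0.01,0,0.55],"turn":[0,0,0]},{"translation":[0.01,0,0.65],"turn":[0,0,0]},{"translation":[0.01,0,0.685],"turn":[0,0,0]},{"translation":[0.01,0,0.685],"turn":[0,0,0]},{"translation":[0.01,0,0.685],"turn":[0,0,0]}]'; python3 go.py .6298 -.0002 .0754 98.4
```

```text
time_s: 34.1
eef_pos: [0.6305, 0.0002, 0.0765]
tool_rot: [0.001, 0.654, 0.757, 0.0]
ft_force: [0.7, 0.3, -0.1]
grip_width: 0.748
t 34.1 pos [6.305e-01 2.000e-04 7.650e-02] shift [-0.002 -0.005  0.007] turn [ 0.003  0.001 -0.001] grip 0.748 F [ 0.7  0.3 -0.1]
```

```bash
python3 -m handwheel '[{"translation":[0,-0.004,0.005],"turn":[0,0,0]},{"translation":[0,-0.004,0.005],"turn":[0,0,0]},{"translation":[0,-0.004,0.005],"turn":[0,0,0]},{"translation":[0,-0.004,0.005],"turn":[0,0,0]},{"translation":[0,-0.004,0.005],"turn":[0,0,0]},{"translation":[0,-0.004,0.005],"turn":[0,0,0]},{"translation":[0,-0.004,0.005],"turn":[0,0,0]},{"translation":[0,-0.004,0.005],"turn":[0,0,0]}]' 20; python3 -m handwheel '[{"translation":[0,0,-0.05],"turn":[0,0,0]},{"translation":[0,0,-0.2],"turn":[0,0,0]},{"translation":[0,0,-0.4],"turn":[0,0,0]},{"translation":[0,0,-0.6],"turn":[0,0,0]},{"translation":[0,0,-0.8],"turn":[0,0,0]},{"translation":[0,0,-0.9],"turn":[0,0,0]},{"translation":[0,0,-0.9],"turn":[0,0,0]}]'; python3 go.py .5395 .3657 .21 98.4
```

```text
time_s: 34.9
eef_pos: [0.6296, 0.0004, 0.0749]
tool_rot: [0.0, 0.653, 0.757, 0.0]
ft_force: [-0.2, -0.5, 2.8]
grip_width: 0.442
time_s: 35.6
eef_pos: [0.6301, 0.0004, 0.2121]
tool_rot: [0.002, 0.653, 0.757, 0.001]
ft_force: [0.4, -0.3, -0.4]
grip_width: 0.443
t 35.6 pos [6.301e-01 4.000e-04 2.121e-01] shift [ 2.498 -0.242  0.01 ] turn [ 0.007  0.003 -0.   ] grip 0.443 F [ 0.4 -0.3 -0.4]
```

```bash
python3 -m handwheel '[{"translation":[0.08,0,0],"turn":[0,0,0]},{"translation":[0.25,-0.02,0],"turn":[0,0,0]},{"translation":[0.5,-0.05,0],"turn":[0,0,0]},{"translation":[0.75,-0.07,0],"turn":[0,0,0]},{"translation":[1,-0.1,0],"turn":[0,0,0]}]' && python3 -m handwheel '[{"translation":[0.25,-0.02,0],"turn":[0,0,0]},{"translation":[0.5,-0.05,0],"turn":[0,0,0]},{"translation":[0.75,-0.07,0],"turn":[0,0,0]},{"translation":[1,-0.1,0],"turn":[0,0,0]}]' && python3 -m handwheel '[{"translation":[0.2,-0.02,0],"turn":[0,0,0]},{"translation":[0.4,-0.03,0],"turn":[0,0,0]},{"translation":[0.48,-0.04,0],"turn":[0,0,0]},{"translation":[0.48,-0.04,0],"turn":[0,0,0]},{"translation":[0.48,-0.04,0],"turn":[0,0,0]},{"translation":[0.48,-0.04,0],"turn":[0,0,0]}]'; python3 go.py .5395 .3657 .080 98.4
```

```text
time_s: 36.1
eef_pos: [0.5914, 0.1487, 0.208]
tool_rot: [-0.001, 0.653, 0.757, -0.001]
ft_force: [0.8, -0.2, -0.5]
grip_width: 0.445
time_s: 36.5
eef_pos: [0.5545, 0.2948, 0.208]
tool_rot: [-0.001, 0.653, 0.757, -0.001]
ft_force: [1.1, -0.7, -0.8]
grip_width: 0.439
time_s: 37.1
eef_pos: [0.54, 0.3619, 0.2095]
tool_rot: [0.0, 0.654, 0.756, -0.0]
ft_force: [0.2, 0.3, -0.9]
grip_width: 0.441
t 37.1 pos [0.54   0.3619 0.2095] shift [0.026 0.001 0.863] turn [-0.001  0.001 -0.003] grip 0.441 F [ 0.2  0.3 -0.9]
```

```bash
python3 -m handwheel '[{"translation":[0.015,0,0.1],"turn":[0,0,0]},{"translation":[0.02,0,0.3],"turn":[0,0,0]},{"translation":[0.02,0,0.5],"turn":[0,0,0]},{"translation":[0.02,0,0.7],"turn":[0,0,0]},{"translation":[0.02,0,0.8],"turn":[0,0,0]},{"translation":[0.02,0,0.84],"turn":[0,0,0]},{"translation":[0.02,0,0.84],"turn":[0,0,0]},{"translation":[0.02,0,0.84],"turn":[0,0,0]}]'; python3 go.py .5395 .3657 .080 98.4
```

```text
time_s: 37.9
eef_pos: [0.5398, 0.3663, 0.0852]
tool_rot: [0.001, 0.654, 0.757, 0.001]
ft_force: [0.7, 0.8, -1.5]
grip_width: 0.444
t 37.9 pos [0.5398 0.3663 0.0852] shift [-0.004 -0.003  0.034] turn [ 0.004 -0.001 -0.001] grip 0.444 F [ 0.7  0.8 -1.5]
```

```bash
python3 -m handwheel '[{"translation":[-0.004,0,0.015],"turn":[0,0,0]},{"translation":[-0.004,-0.003,0.026],"turn":[0,0,0]},{"translation":[-0.004,-0.003,0.026],"turn":[0,0,0]}]';python3 -m handwheel '[{"translation":[0,0,0.006],"turn":[0,0,0]},{"translation":[0,0,0.006],"turn":[0,0,0]}]'
```

```text
time_s: 38.2
eef_pos: [0.5393, 0.3656, 0.0809]
tool_rot: [0.001, 0.653, 0.757, 0.001]
ft_force: [0.6, -0.7, 4.3]
grip_width: 0.447
time_s: 38.4
eef_pos: [0.5396, 0.3655, 0.0808]
tool_rot: [0.001, 0.653, 0.757, 0.001]
ft_force: [-1.0, -2.3, 9.3]
grip_width: 0.44
```

```bash
python3 -m handwheel '[{"translation":[0,0,-0.009],"turn":[0,0,0]},{"translation":[0,0,-0.009],"turn":[0,0,0]}]' && python3 -m handwheel '[{"translation":[0,0,0],"turn":[0,0,0]},{"translation":[0,0,0],"turn":[0,0,0]},{"translation":[0,0,0],"turn":[0,0,0]},{"translation":[0,0,0],"turn":[0,0,0]},{"translation":[0,0,0],"turn":[0,0,0]}]' 66 && python3 -m handwheel '[{"translation":[0,0,-0.1],"turn":[0,0,0]},{"translation":[0,0,-0.3],"turn":[0,0,0]},{"translation":[0,0,-0.5],"turn":[0,0,0]},{"translation":[0,0,-0.62],"turn":[0,0,0]},{"translation":[0,0,-0.62],"turn":[0,0,0]}]' && python3 -m handwheel '[{"translation":[-0.2,0.02,0],"turn":[0,0,0.1]},{"translation":[-0.5,0.07,0],"turn":[0,0,0.28]},{"translation":[-0.75,0.12,0],"turn":[0,0,0.28]},{"translation":[-1,0.15,0],"turn":[0,0,0.28]},{"translation":[-1,0.15,0],"turn":[0,0,0.28]}]' 80; python3 go.py .548 -.0008 .17 90
```

```text
time_s: 38.6
eef_pos: [0.539, 0.3656, 0.0809]
tool_rot: [0.0, 0.653, 0.757, 0.0]
ft_force: [-0.5, -1.0, 5.6]
grip_width: 0.439
time_s: 39.1
eef_pos: [0.5387, 0.3655, 0.0801]
tool_rot: [-0.0, 0.653, 0.757, -0.0]
ft_force: [-0.2, -0.1, 0.4]
grip_width: 0.747
time_s: 39.6
eef_pos: [0.5398, 0.366, 0.1771]
tool_rot: [0.001, 0.653, 0.757, 0.003]
ft_force: [-1.0, 0.5, -0.4]
grip_width: 0.749
time_s: 40.1
eef_pos: [0.5838, 0.2165, 0.1724]
tool_rot: [-0.0, 0.709, 0.705, -0.001]
ft_force: [-0.4, 0.5, -0.2]
grip_width: 0.905
t 40.1 pos [0.5838 0.2165 0.1724] shift [-1.449 -0.232  0.018] turn [-0.002  0.002 -0.009] grip 0.905 F [-0.4  0.5 -0.2]
```

```bash
python3 -m handwheel '[{"translation":[-0.25,-0.04,0],"turn":[0,0,0]},{"translation":[-0.5,-0.08,0],"turn":[0,0,0]},{"translation":[-0.75,-0.12,0],"turn":[0,0,0]},{"translation":[-1,-0.16,0],"turn":[0,0,0]}]' && python3 -m handwheel '[{"translation":[-0.2,-0.04,0],"turn":[0,0,0]},{"translation":[-0.4,-0.07,0],"turn":[0,0,0]},{"translation":[-0.44,-0.07,0],"turn":[0,0,0]},{"translation":[-0.44,-0.07,0],"turn":[0,0,0]},{"translation":[-0.44,-0.07,0],"turn":[0,0,0]},{"translation":[-0.44,-0.07,0],"turn":[0,0,0]}]'; python3 go.py .548 -.0008 .072 90
```

```text
time_s: 40.5
eef_pos: [0.5581, 0.0699, 0.1727]
tool_rot: [-0.0, 0.707, 0.707, -0.0]
ft_force: [0.4, -0.8, 0.3]
grip_width: 0.909
time_s: 41.1
eef_pos: [0.5484, 0.0057, 0.173]
tool_rot: [-0.0, 0.707, 0.708, -0.0]
ft_force: [-0.5, 0.3, 0.2]
grip_width: 0.906
t 41.1 pos [0.5484 0.0057 0.173 ] shift [-0.043 -0.003  0.674] turn [-0.001 -0.     0.003] grip 0.906 F [-0.5  0.3  0.2]
```

```bash
python3 -m handwheel '[{"translation":[-0.03,0,0.05],"turn":[0,0,0]},{"translation":[-0.04,0,0.2],"turn":[0,0,0]},{"translation":[-0.04,0,0.4],"turn":[0,0,0]},{"translation":[-0.04,0,0.55],"turn":[0,0,0]},{"translation":[-0.04,0,0.65],"turn":[0,0,0]},{"translation":[-0.04,0,0.675],"turn":[0,0,0]},{"translation":[-0.04,0,0.675],"turn":[0,0,0]},{"translation":[-0.04,0,0.675],"turn":[0,0,0]}]'; python3 go.py .548 -.0008 .072 90
```

```text
time_s: 41.9
eef_pos: [0.5488, -0.0016, 0.0726]
tool_rot: [0.001, 0.707, 0.707, 0.0]
ft_force: [-0.9, -0.2, -1.4]
grip_width: 0.909
t 41.9 pos [ 0.5488 -0.0016  0.0726] shift [ 0.005 -0.005  0.004] turn [0.002 0.    0.   ] grip 0.909 F [-0.9 -0.2 -1.4]
```

```bash
python3 -m handwheel '[{"translation":[0.004,-0.004,0.003],"turn":[0,0,0]},{"translation":[0.004,-0.004,0.003],"turn":[0,0,0]},{"translation":[0.004,-0.004,0.003],"turn":[0,0,0]},{"translation":[0.004,-0.004,0.003],"turn":[0,0,0]},{"translation":[0.004,-0.004,0.003],"turn":[0,0,0]},{"translation":[0.004,-0.004,0.003],"turn":[0,0,0]},{"translation":[0.004,-0.004,0.003],"turn":[0,0,0]},{"translation":[0.004,-0.004,0.003],"turn":[0,0,0]}]' 40; python3 -m handwheel '[{"translation":[0,0,-0.05],"turn":[0,0,0]},{"translation":[0,0,-0.2],"turn":[0,0,0]},{"translation":[0,0,-0.4],"turn":[0,0,0]},{"translation":[0,0,-0.6],"turn":[0,0,0]},{"translation":[0,0,-0.8],"turn":[0,0,0]},{"translation":[0,0,-0.9],"turn":[0,0,0]},{"translation":[0,0,-0.9],"turn":[0,0,0]}]'; python3 go.py .543 .2437 .21 90
```

```text
time_s: 42.7
eef_pos: [0.548, -0.0011, 0.0719]
tool_rot: [0.0, 0.707, 0.707, 0.0]
ft_force: [-0.9, -1.0, 5.0]
grip_width: 0.667
time_s: 43.4
eef_pos: [0.5483, -0.001, 0.2084]
tool_rot: [0.001, 0.707, 0.707, 0.001]
ft_force: [-0.2, -0.0, -1.2]
grip_width: 0.667
t 43.4 pos [ 0.5483 -0.001   0.2084] shift [ 1.631 -0.035 -0.012] turn [ 0.006  0.001 -0.   ] grip 0.667 F [-0.2 -0.  -1.2]
```

```bash
python3 -m handwheel '[{"translation":[0.08,0,0],"turn":[0,0,0]},{"translation":[0.25,0,0],"turn":[0,0,0]},{"translation":[0.5,-0.01,0],"turn":[0,0,0]},{"translation":[0.75,-0.02,0],"turn":[0,0,0]},{"translation":[1,-0.025,0],"turn":[0,0,0]}]' && python3 -m handwheel '[{"translation":[0.25,0,0],"turn":[0,0,0]},{"translation":[0.45,-0.01,0],"turn":[0,0,0]},{"translation":[0.58,-0.01,0],"turn":[0,0,0]},{"translation":[0.63,-0.01,0],"turn":[0,0,0]},{"translation":[0.63,-0.01,0],"turn":[0,0,0]},{"translation":[0.63,-0.01,0],"turn":[0,0,0]}]'; python3 go.py .543 .2437 .0771 90
```

```text
time_s: 43.9
eef_pos: [0.5429, 0.1512, 0.2048]
tool_rot: [-0.001, 0.707, 0.707, -0.001]
ft_force: [0.8, 0.2, -2.3]
grip_width: 0.661
time_s: 44.5
eef_pos: [0.5424, 0.2429, 0.2059]
tool_rot: [-0.0, 0.707, 0.707, -0.001]
ft_force: [0.1, -0.7, -1.3]
grip_width: 0.671
t 44.5 pos [0.5424 0.2429 0.2059] shift [0.006 0.005 0.858] turn [-0.002  0.001 -0.001] grip 0.671 F [ 0.1 -0.7 -1.3]
```

```bash
python3 -m handwheel '[{"translation":[0,0,0.1],"turn":[0,0,0]},{"translation":[0,0,0.3],"turn":[0,0,0]},{"translation":[0,0.004,0.5],"turn":[0,0,0]},{"translation":[0,0.004,0.7],"turn":[0,0,0]},{"translation":[0,0.004,0.8],"turn":[0,0,0]},{"translation":[0,0.004,0.835],"turn":[0,0,0]},{"translation":[0,0.004,0.835],"turn":[0,0,0]},{"translation":[0,0.004,0.835],"turn":[0,0,0]}]'; python3 go.py .543 .2437 .0771 90
```

```text
time_s: 45.3
eef_pos: [0.5438, 0.2432, 0.0823]
tool_rot: [0.0, 0.707, 0.707, 0.001]
ft_force: [0.1, -0.1, -2.5]
grip_width: 0.665
t 45.3 pos [0.5438 0.2432 0.0823] shift [ 0.003 -0.005  0.035] turn [ 0.003 -0.001 -0.001] grip 0.665 F [ 0.1 -0.1 -2.5]
```

```bash
python3 -m handwheel '[{"translation":[0.003,-0.004,0.015],"turn":[0,0,0]},{"translation":[0.003,-0.004,0.026],"turn":[0,0,0]},{"translation":[0.003,-0.004,0.026],"turn":[0,0,0]}]';python3 -m handwheel '[{"translation":[0,0,0.007],"turn":[0,0,0]},{"translation":[0,0,0.007],"turn":[0,0,0]}]'
```

```text
time_s: 45.6
eef_pos: [0.5428, 0.244, 0.0779]
tool_rot: [0.0, 0.707, 0.707, 0.0]
ft_force: [-0.2, -0.9, 1.8]
grip_width: 0.663
time_s: 45.8
eef_pos: [0.5431, 0.244, 0.0779]
tool_rot: [0.001, 0.707, 0.707, 0.001]
ft_force: [-2.3, -2.2, 9.2]
grip_width: 0.667
```

```bash
python3 -m handwheel '[{"translation":[0,0,-0.008],"turn":[0,0,0]},{"translation":[0,0,-0.008],"turn":[0,0,0]}]' && python3 -m handwheel '[{"translation":[0,0,0],"turn":[0,0,0]},{"translation":[0,0,0],"turn":[0,0,0]},{"translation":[0,0,0],"turn":[0,0,0]},{"translation":[0,0,0],"turn":[0,0,0]},{"translation":[0,0,0],"turn":[0,0,0]}]' 80 && python3 -m handwheel '[{"translation":[0,0,-0.1],"turn":[0,0,0]},{"translation":[0,0,-0.3],"turn":[0,0,0]},{"translation":[0,0,-0.5],"turn":[0,0,0]},{"translation":[0,0,-0.62],"turn":[0,0,0]},{"translation":[0,0,-0.62],"turn":[0,0,0]}]' && python3 -m handwheel '[{"translation":[-0.2,-0.06,0],"turn":[0,0,0.1]},{"translation":[-0.5,-0.16,0],"turn":[0,0,0.228]},{"translation":[-0.75,-0.24,0],"turn":[0,0,0.228]},{"translation":[-1,-0.32,0],"turn":[0,0,0.228]},{"translation":[-1,-0.32,0],"turn":[0,0,0.228]}]' 80; python3 go.py .4648 -.0003 .17 83.2
```

```text
time_s: 46.0
eef_pos: [0.5427, 0.244, 0.0779]
tool_rot: [0.0, 0.707, 0.707, 0.0]
ft_force: [-0.9, -0.4, 2.8]
grip_width: 0.667
time_s: 46.5
eef_pos: [0.5426, 0.2439, 0.0775]
tool_rot: [-0.0, 0.707, 0.707, -0.0]
ft_force: [-0.4, -0.4, 0.8]
grip_width: 0.904
time_s: 47.0
eef_pos: [0.5435, 0.2442, 0.173]
tool_rot: [0.001, 0.707, 0.707, 0.002]
ft_force: [-0.6, 0.8, -1.0]
grip_width: 0.909
time_s: 47.5
eef_pos: [0.4932, 0.0909, 0.1694]
tool_rot: [-0.001, 0.749, 0.662, -0.001]
ft_force: [0.9, 0.8, 0.3]
grip_width: 0.907
t 47.5 pos [0.4932 0.0909 0.1694] shift [-0.627 -0.113 -0.003] turn [-0.004  0.002 -0.009] grip 0.907 F [0.9 0.8 0.3]
```

```bash
python3 -m handwheel '[{"translation":[-0.2,-0.04,0],"turn":[0,0,0]},{"translation":[-0.45,-0.08,0],"turn":[0,0,0]},{"translation":[-0.6,-0.11,0],"turn":[0,0,0]},{"translation":[-0.62,-0.11,0],"turn":[0,0,0]},{"translation":[-0.62,-0.11,0],"turn":[0,0,0]},{"translation":[-0.62,-0.11,0],"turn":[0,0,0]}]'; python3 go.py .4648 -.0003 .0697 83.2
```

```text
time_s: 48.1
eef_pos: [0.4673, 0.0045, 0.1701]
tool_rot: [-0.0, 0.748, 0.664, -0.0]
ft_force: [0.6, 0.3, 1.3]
grip_width: 0.907
t 48.1 pos [0.4673 0.0045 0.1701] shift [-0.034 -0.012  0.67 ] turn [-0.001 -0.001 -0.   ] grip 0.907 F [0.6 0.3 1.3]
```

```bash
python3 -m handwheel '[{"translation":[-0.03,-0.01,0.05],"turn":[0,0,0]},{"translation":[-0.034,-0.012,0.2],"turn":[0,0,0]},{"translation":[-0.034,-0.012,0.4],"turn":[0,0,0]},{"translation":[-0.034,-0.012,0.55],"turn":[0,0,0]},{"translation":[-0.034,-0.012,0.64],"turn":[0,0,0]},{"translation":[-0.034,-0.012,0.667],"turn":[0,0,0]},{"translation":[-0.034,-0.012,0.667],"turn":[0,0,0]},{"translation":[-0.034,-0.012,0.667],"turn":[0,0,0]}]'; python3 go.py .4648 -.0003 .0697 83.2
```

```text
time_s: 48.9
eef_pos: [0.465, -0.0012, 0.071]
tool_rot: [0.0, 0.748, 0.664, 0.0]
ft_force: [-0.0, -0.9, 0.6]
grip_width: 0.909
t 48.9 pos [ 0.465  -0.0012  0.071 ] shift [ 0.006 -0.002  0.009] turn [ 0.002  0.    -0.001] grip 0.909 F [-0.  -0.9  0.6]
```

```bash
python3 -m handwheel '[{"translation":[0.005,0,0.006],"turn":[0,0,0]},{"translation":[0.005,0,0.006],"turn":[0,0,0]},{"translation":[0.005,0,0.006],"turn":[0,0,0]},{"translation":[0.005,0,0.006],"turn":[0,0,0]},{"translation":[0.005,0,0.006],"turn":[0,0,0]},{"translation":[0.005,0,0.006],"turn":[0,0,0]},{"translation":[0.005,0,0.006],"turn":[0,0,0]},{"translation":[0.005,0,0.006],"turn":[0,0,0]}]' 30; python3 -m handwheel '[{"translation":[0,0,-0.05],"turn":[0,0,0]},{"translation":[0,0,-0.2],"turn":[0,0,0]},{"translation":[0,0,-0.4],"turn":[0,0,0]},{"translation":[0,0,-0.6],"turn":[0,0,0]},{"translation":[0,0,-0.8],"turn":[0,0,0]},{"translation":[0,0,-0.9],"turn":[0,0,0]},{"translation":[0,0,-0.9],"turn":[0,0,0]}]'; python3 go.py .4688 .2940 .2 83.2
```

```text
time_s: 49.7
eef_pos: [0.4649, -0.0005, 0.0698]
tool_rot: [0.0, 0.748, 0.664, 0.0]
ft_force: [-0.4, 1.8, 5.2]
grip_width: 0.616
time_s: 50.4
eef_pos: [0.4653, -0.0008, 0.2063]
tool_rot: [0.001, 0.748, 0.664, 0.001]
ft_force: [0.3, -0.6, -2.8]
grip_width: 0.62
t 50.4 pos [ 0.4653 -0.0008  0.2063] shift [ 1.954 -0.211  0.04 ] turn [ 0.006  0.001 -0.002] grip 0.62 F [ 0.3 -0.6 -2.8]
```

```bash
python3 -m handwheel '[{"translation":[0.08,0,0],"turn":[0,0,0]},{"translation":[0.25,-0.03,0],"turn":[0,0,0]},{"translation":[0.5,-0.05,0],"turn":[0,0,0]},{"translation":[0.75,-0.08,0],"turn":[0,0,0]},{"translation":[1,-0.105,0],"turn":[0,0,0]}]' && python3 -m handwheel '[{"translation":[0.25,-0.03,0],"turn":[0,0,0]},{"translation":[0.5,-0.05,0],"turn":[0,0,0]},{"translation":[0.75,-0.08,0],"turn":[0,0,0]},{"translation":[0.9,-0.1,0],"turn":[0,0,0]},{"translation":[0.95,-0.105,0],"turn":[0,0,0]},{"translation":[0.95,-0.105,0],"turn":[0,0,0]},{"translation":[0.95,-0.105,0],"turn":[0,0,0]}]'; python3 go.py .4688 .2940 .0747 83.2
```

```text
time_s: 50.9
eef_pos: [0.466, 0.1523, 0.2031]
tool_rot: [-0.001, 0.748, 0.664, -0.001]
ft_force: [0.4, 0.4, -2.3]
grip_width: 0.621
time_s: 51.6
eef_pos: [0.4682, 0.2929, 0.2039]
tool_rot: [-0.0, 0.748, 0.663, -0.001]
ft_force: [-0.4, -0.1, -1.3]
grip_width: 0.618
t 51.6 pos [0.4682 0.2929 0.2039] shift [0.008 0.004 0.861] turn [-0.002  0.002 -0.002] grip 0.618 F [-0.4 -0.1 -1.3]
```

```bash
python3 -m handwheel '[{"translation":[0.004,0,0.1],"turn":[0,0,0]},{"translation":[0.005,0,0.3],"turn":[0,0,0]},{"translation":[0.005,0.002,0.5],"turn":[0,0,0]},{"translation":[0.005,0.002,0.7],"turn":[0,0,0]},{"translation":[0.005,0.002,0.8],"turn":[0,0,0]},{"translation":[0.005,0.002,0.84],"turn":[0,0,0]},{"translation":[0.005,0.002,0.84],"turn":[0,0,0]},{"translation":[0.005,0.002,0.84],"turn":[0,0,0]}]'; python3 go.py .4688 .2940 .0747 83.2
```

```text
time_s: 52.4
eef_pos: [0.4693, 0.2941, 0.0796]
tool_rot: [0.0, 0.748, 0.663, 0.001]
ft_force: [-0.0, 0.1, -1.2]
grip_width: 0.614
t 52.4 pos [0.4693 0.2941 0.0796] shift [-0.001 -0.004  0.032] turn [ 0.003 -0.001 -0.003] grip 0.614 F [-0.   0.1 -1.2]
```

```bash
python3 -m handwheel '[{"translation":[0,-0.002,0.015],"turn":[0,0,0]},{"translation":[0,-0.002,0.026],"turn":[0,0,0]},{"translation":[0,-0.002,0.026],"turn":[0,0,0]}]';python3 -m handwheel '[{"translation":[0,0,0.005],"turn":[0,0,0]},{"translation":[0,0,0.005],"turn":[0,0,0]}]'
```

```text
time_s: 52.7
eef_pos: [0.469, 0.2945, 0.0758]
tool_rot: [0.001, 0.748, 0.664, 0.001]
ft_force: [-1.1, -0.9, 4.1]
grip_width: 0.614
time_s: 52.9
eef_pos: [0.4693, 0.2946, 0.0757]
tool_rot: [0.001, 0.748, 0.664, 0.001]
ft_force: [-2.6, -1.1, 9.8]
grip_width: 0.617
```

Contact. I'll release it, retreat toward the robot and up, then check.

```bash
python3 -m handwheel '[{"translation":[0,0,-0.008],"turn":[0,0,0]},{"translation":[0,0,-0.008],"turn":[0,0,0]}]' && python3 -m handwheel '[{"translation":[0,0,0],"turn":[0,0,0]},{"translation":[0,0,0],"turn":[0,0,0]},{"translation":[0,0,0],"turn":[0,0,0]},{"translation":[0,0,0],"turn":[0,0,0]},{"translation":[0,0,0],"turn":[0,0,0]}]' 80 && python3 -m handwheel '[{"translation":[0,0,-0.1],"turn":[0,0,0]},{"translation":[0,0,-0.3],"turn":[0,0,0]},{"translation":[0,0,-0.5],"turn":[0,0,0]},{"translation":[0,0,-0.75],"turn":[0,0,0]},{"translation":[0,0,-0.95],"turn":[0,0,0]},{"translation":[0,0,-0.95],"turn":[0,0,0]}]' && python3 -m handwheel '[{"translation":[0.2,-0.2,0],"turn":[0,0,0]},{"translation":[0.45,-0.45,0],"turn":[0,0,0]},{"translation":[0.7,-0.7,0],"turn":[0,0,0]},{"translation":[0.95,-0.95,0],"turn":[0,0,0]},{"translation":[0.95,-1,0],"turn":[0,0,0]}]' && python3 -m handwheel '[{"translation":[0.1,-0.2,0],"turn":[0,0,0]},{"translation":[0.2,-0.45,0],"turn":[0,0,0]},{"translation":[0.3,-0.7,0],"turn":[0,0,0]},{"translation":[0.3,-0.8,0],"turn":[0,0,0]},{"translation":[0.3,-0.8,0],"turn":[0,0,0]}]'
python3 look.py | grep -v None
python3 - <<'E'
from ov import *
F=dict(slim_hex_mid=(.5394,.3635,8.5,.01),striped_pot_mid=(.5419,.2423,0,.01),wide_hex_mid=(.4685,.295,53.5,.01),tin_mid=(.449,.187,0,.01))
overlay(F,"ov8",{"top":(104,170,80,100),"side":(200,232,80,100)},5)
a=cv2.imread("pics/top0.png").astype(int);b=cv2.imread("pics/raw_top.png").astype(int)
cv2.imwrite("pics/v9.png",cv2.resize(np.hstack([a[160:280,95:225],b[160:280,95:225]]).astype(np.uint8),None,fx=3,fy=3,interpolation=2))
E
```

```text
time_s: 53.1
eef_pos: [0.4689, 0.2946, 0.0758]
tool_rot: [0.0, 0.748, 0.664, 0.001]
ft_force: [0.7, 0.4, 4.2]
grip_width: 0.617
time_s: 53.6
eef_pos: [0.4684, 0.2944, 0.075]
tool_rot: [-0.0, 0.748, 0.664, -0.0]
ft_force: [-0.2, 0.5, -0.6]
grip_width: 0.907
time_s: 54.2
eef_pos: [0.4697, 0.2949, 0.2216]
tool_rot: [0.001, 0.748, 0.664, 0.003]
ft_force: [-0.1, 0.7, -0.3]
grip_width: 0.908
time_s: 54.7
eef_pos: [0.3335, 0.4563, 0.2164]
tool_rot: [-0.0, 0.747, 0.665, -0.001]
ft_force: [-0.5, -0.7, 0.1]
grip_width: 0.907
time_s: 55.2
eef_pos: [0.2216, 0.5125, 0.217]
tool_rot: [0.0, 0.747, 0.664, -0.001]
ft_force: [0.1, -0.6, -0.1]
grip_width: 0.91
wide_hex_mid top 0.98 [157.4 235.9] 468
slim_hex_mid top 0.7 [132.  212.3] 338
striped_pot_mid top 0.93 [176.2 207.9] 526
bead_tub_mid top 0.81 [372.  230.1] 414
tin_mid top 0.51 [197.4 241.4] 205
shelf_tray top 0.56 [156.7 223.1] 7311
sort_tray top 0.79 [267.4 208.9] 5105
pan_centre top 0.67 [360.4 235.6] 748
ball_center top 0.62 [115.7 244.8] 129
wide_hex_mid side 0.97 [260.5 285.5] 896
slim_hex_mid side 0.59 [224.1 295.5] 617
striped_pot_mid s
[... 437 characters left out ...]
5]
slim_hex_mid ['top', 'side'] [ 0.5385  0.3636  8.8112 98.2558]
slim_hex_mid ['top'] [ 0.5402  0.3656  1.6975 35.5945]
slim_hex_mid ['side'] [ 0.5396  0.3616 12.16   52.9865]
striped_pot_mid ['top', 'side'] [  0.5423   0.245    0.     102.9789]
striped_pot_mid ['top'] [ 0.5423  0.2454  0.     39.7171]
striped_pot_mid ['side'] [ 0.5425  0.2434  0.     55.4219]
bead_tub_mid ['top', 'side'] [  0.4722  -0.3063   0.     220.3406]
bead_tub_mid ['top'] [ 0.4722 -0.3037  0.     52.4997]
bead_tub_mid ['side'] [ 0.478  -0.3279  0.     19.8151]
tin_mid ['top', 'side'] [ 0.449   0.1884  0.     95.762 ]
tin_mid ['top'] [ 0.4483  0.1884  0.     46.0292]
tin_mid ['side'] [ 0.4501  0.1866  0.     47.6907]
```

View pics/ov8.png

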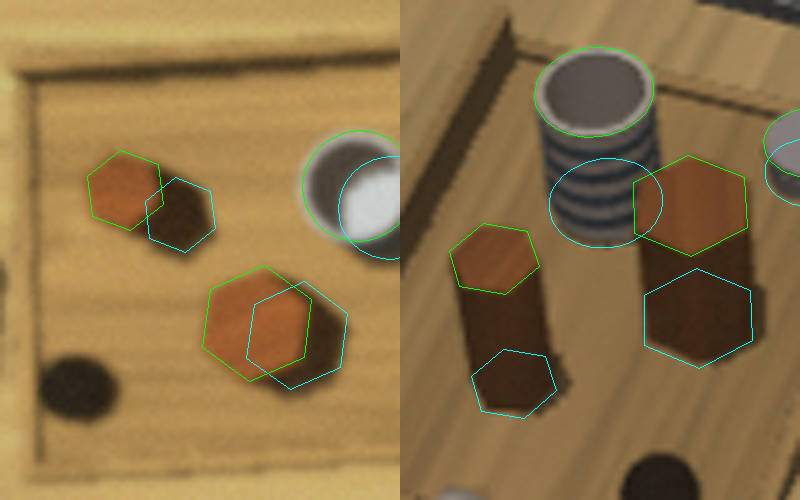

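View pics/v9.png

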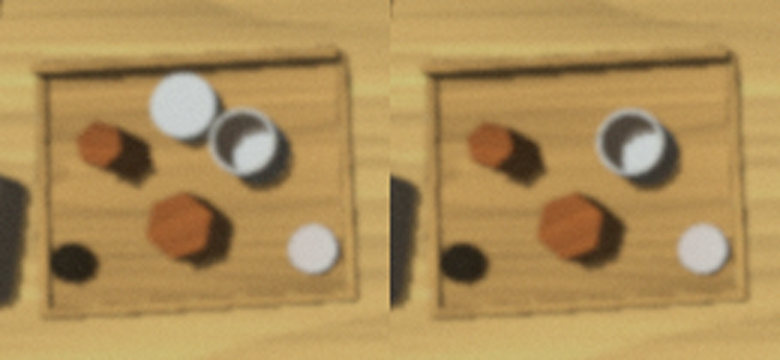

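Both views show all three pieces standing in their starting outlines, with the ball and tin unmoved; the pot may sit about 1 px to the left. I'll quantify this by registering the before and after pictures.

Run:
```python
from h import *
P=dict(slim=(.5394,.364,.11,13),pot=(.5425,.243,.098,17),wide=(.4685,.295,.1,17),tin=(.449,.187,.034,13),ball=(.45,.41,.03,11),traycorner=(.40,.30,.018,14))
for n in("top","side"):
    a=cv2.imread(f"pics/{n}0.png",0);b=cv2.imread(f"pics/raw_{n}.png",0)
    for k,(x,y,z,w) in P.items():
        c=proj(n,[x,y,z])[0].astype(int);J=(proj(n,[[x+.001,y,z],[x,y+.001,z]])-proj(n,[x,y,z])).T
        t=a[c[1]-w//2-2:c[1]+w//2+3,c[0]-w//2-2:c[0]+w//2+3];M=np.eye(2,3,dtype=np.float32)
        s=b[c[1]-w:c[1]+w+1,c[0]-w:c[0]+w+1]
        o=w-w//2-2;M[:,2]=o
        try:
            cc,M=cv2.findTransformECC(t,s,M,cv2.MOTION_TRANSLATION,(3,100,1e-5));d=M[:,2]-o
            print(n,k,round(cc,3),"px",d.round(2),"mm xy",np.linalg.solve(J,d).round(1))
        except cv2.error as e: print(n,k,"fail")
```

```text
top slim 0.994 px [0.27 0.09] mm xy [-0.3 -0.7]
top pot 0.977 px [-0.76  0.21] mm xy [-0.5  2. ]
top wide 0.978 px [0.09 0.24] mm xy [-0.6 -0.3]
top tin 0.98 px [-0.  -0.2] mm xy [0.6 0. ]
top ball 0.996 px [-0.2  -0.11] mm xy [0.3 0.6]
top traycorner 0.997 px [-0.14  0.07] mm xy [-0.2  0.4]
side slim 0.93 px [ 0.51 -0.78] mm xy [-0.1 -2.5]
side pot 0.975 px [-0.02  0.61] mm xy [-0.8  1.9]
side wide 0.981 px [ 0.42 -0.39] mm xy [-0.5 -1.4]
side tin 0.99 px [ 0.06 -0.12] mm xy [ 0.  -0.4]
side ball 0.996 px [-0.04  0.35] mm xy [-0.3  0.9]
side traycorner 0.994 px [ 0.1  -0.24] mm xy [ 0.  -0.8]
```

The pieces are within about 2 mm of where they began. One last look at the pan, because the side mask fit for the tub disagreed.

Run:
```python
from ov import *
S["pan_centre"]=(40,.056,.0025)
overlay({"bead_tub_mid":(.4705,-.2985,0,.03),"pan_centre":(.4705,-.2985,0,.03)},"v10",{"top":(325,160,90,100),"side":(285,100,90,100)},4.4)
```

```text
(no output)
```

View pics/v10.png

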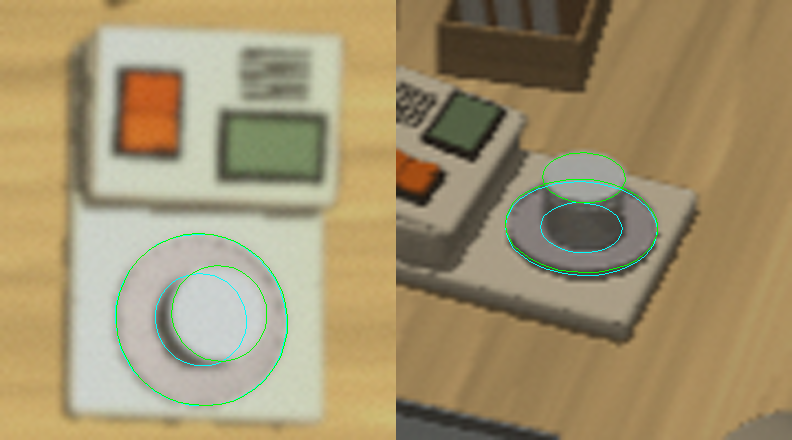

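The tub matches the concentric model in both views (top (219,313), side (584,177)), so the odd side fit came from a poor mask. I'll hand in.

```bash
python3 -c "
from plant import r
print(r.finish_job())"
```

```text
the job is handed in; nothing more can be done
None
```

The job is done and handed in, at about 57 s on the robot's clock against the 144 s limit. I moved the wide block, the pot and the slim block standing into the grey tray and set the tub on the counter's pan. Then I put the slim block, the pot and the wide block back on their starting spots.

**Return positions:** comparing pictures from before and after, the blocks and the pot are back upright, each shifted about 0.5–2.5 mm. The worst readings are the pot at about 2 mm in y in both views, and the slim block at 2.5 mm in y in the side view but only 0.7 mm in the top view. The ball and the tin show no movement beyond measuring noise (up to about 1 mm).

**Tub:** it stands upright in the middle of the pan, matching the concentric outline in both views.

**Checks that disagreed:** in the last look, the fits to the network's tub masks put it at y −0.304 (top) and −0.328 (side), against about −0.2985 where it was set down. I put this down to poor masks, because the overlay on the picture matched.

The largest wrist force I read was about 16 N, when the pot touched down in the grey tray.

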